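# Load a cordless spice grinder and hold its lid at the halfway pulse mark

## Robot

A 7-joint arm with a two-finger parallel gripper is mounted at the origin on a cart in front of the work surface, level with it; the furniture and walls round the work are solid. World frame = base frame: x ahead of the robot, y to its left, z up, the work surface at z = 0. Lengths are in m, angles in degrees, forces in N, time in s.
With the tool pointing down it reaches from about 0.4 to 0.875 m from the base axis. Payload 6.5 kg.
Tool frame: the origin (TCP) lies midway between the tips of the shut fingers; the grasp point (between the pads) lies 19 mm behind it (ctrl.pinch_z is the distance from the TCP to the grasp point, in m); z points along the fingers, y is the line along which they close (so a half turn about z gives the same grasp; the last joint's range is limited). The gripper opens to 88 mm and grips with 3 to 60 N. Pads are 18 mm wide; open, the fingers measure 123 mm over their backs; the gripper's body (75 mm by 187 mm) begins 45 mm behind the grasp point.
Start: joints at [-66.933, 30.733, -0.252, 88.115, 0.149, 61.152, -4.079], TCP at [0.294, 0.58, 0.239] pointing down, gripper open.
Joint ranges: [-154.64, 154.64], [-21.42, 123.67], [-72.66, 72.17], [13.99, 137.28], [-74.86, 254.86], [10.95, 109.41], [-158.01, 158.01]. Speed limits (degrees/s): [136.94, 136.94, 180, 180, 180, 180, 180].

## Interface

Orientations are given as a 3x3 rotation matrix whose columns are the frame's x, y, z axes.
In Python, from cell import telemetry, optics, order, nets, ctrl gives the robot as it stands.
- The arm moves only by the shell command python3 -m handwheel 'ROWS'. ROWS is JSON, a list of rows, each a list of 7 numbers: the shift along the tool's x, y, z in mm, then the turn, a rotation vector about the tool's x, y, z in degrees, then the closure, from 0 (fully open) to 1 (shut). A call has 1 to 8 rows; each row shifts and turns the commanded pose from where the row before left it, along the tool's axes as they then stand; what a row does not reach is not made up. A row lasts 1/10 s, in which the tool goes at most 50 mm and 8.59 degrees, less where a joint would pass 70% of its speed; a pose out of reach is approached as far as the arm can. A call with a gripper value outside its range is refused whole. The fingers move at their own pace and stop on an object; the grip force is fixed at half the most. Time passes only in rows, so rows that do not move let the fingers close. It gives the time, the measured TCP pose, the force, the opening and the grip force at its end, in the units of the state.
- telemetry.state(): the state, without advancing time (a new reading comes with each control period).
- optics.snapshot(name): name is "side" or "top" or "wrist"; returns a dict with "color" (420x560x3 uint8, red, green, blue), "depth" (420x560 float32, m along the optical axis (not along the pixel's ray), 0 where there is no reading), "fx", "fy", "cx", "cy" (pixels), "dist" ([k1, k2, p1, p2, k3] as OpenCV has them; the pictures are not rectified), "extrinsics" (4x4, takes a point from camera to world coordinates). Camera axes: x right, y down, z forward; pixel columns grow to the right and rows downward; lengths in m; the calibration is good to about 2 mm. A picture is of the moment at which its call begins.
- order.job_done(): hands the job in; it is judged then, once.
Trained networks look in a picture, given as the dict that the camera call returned (one of the last four; its "shot" number tells which), for a name from the list of things; names that differ only in an ending like _2 or _b are one class to them, and where a whole thing is asked for, a point or a joint stands for the part that bears it (a point fixed in the world has none). Each returns a list of dicts, best first, with "conf" (0 to 1); they miss things now and then, are a little off and sometimes report something else, mostly with a low value. They report only what shows in the picture. A call takes as long as a camera call.
- nets.spot_in(picture, thing): "extent" ([centre column, centre row, width, height] in pixels, round what is visible of it).
- nets.masks_of(picture, thing): "region" (420x560 bool, what is visible of it) and "extent" ([centre column, centre row, width, height] in pixels, round what is visible of it).
- nets.spot_point(picture, thing): "at" ([row, column] in pixels: a listed point, or the origin of a listed thing).
The state is a dict: "t": time; "qpos": joint angles; "joint_vel": joint speeds; "effort": joint torques, N m; "position": TCP position; "tcp_rot": TCP orientation; "wrist_force": force on the tool from outside, world axes, zero at the start; "wrist_torque": the same for the moment, N m; "gripper_width": finger opening in m; "grasp_force": force on a finger pad.
Only numpy, scipy, OpenCV 4.12 (cv2) and the standard library are available. Lean on these libraries where they do the work, as an engineer would, in place of code of your own. Each camera call takes 0.05 s, during which the arm holds its last target. There are 200 camera calls.

## Task

Get the cordless spice grinder going on pulse: drop the green battery pack fully home into the dock pocket, swing the red lever shut over it, then set the lid into the steel collar, bar in line with the white dots, and twist it clockwise to the orange dots, halfway to the red lock dots, never on into the lock. Leave the other things where they stand. The lid is sprung: finish with the gripper still holding it, seated, at the orange dots.

Things in the scene. Friction and masses are not known exactly. Their poses are not given: they have to be found in the camera images.
- grinder: Cordless spice grinder, fixed to the worktop: round white motor housing (132 mm across, 56 mm high) on its +y side with a steel bayonet collar on top; grey battery dock (115 x 86 mm, 56 mm high) on its -y side. Origin: underside, midway between bowl axis and battery pocket (each 60 mm away along y). z up, y from pocket to bowl, x from the pocket towards the lever's post (away from the robot).
- bowl_mouth (a point): Centre of the steel collar's mouth, on the bowl axis, level with the collar's top, 82 mm over the worktop; axes as the grinder's. The collar is 116 mm across, its mouth 78 mm, with two entry notches for the lid's lugs on the +x and -x sides (36 deg wide, 92 mm across). Lip 6 mm thick.
- entry_dot (a point): White dot on the collar's top, 52 mm from the bowl axis, at the centre of the -x (near) notch: the lid goes in with its bar in line with it. A second white dot lies half a turn on.
- orange_dot (a point): Orange dot on the collar's top, 30 deg clockwise (seen from above) of the white one: halfway, pulse. A second one lies half a turn on.
- red_dot (a point): Red dot on the collar's top, 60 deg clockwise of the white one: the lock. A second one lies half a turn on.
- pocket_floor (a point): Centre of the battery pocket's floor, 20 mm over the worktop; axes as the grinder's. The pocket is 45 mm (x) by 39 mm (y), 36 mm deep, its mouth at 56 mm.
- lever_pivot (a point): On the lever's upright pivot, above a steel post 48 mm from the pocket's centre towards +x; axes as the grinder's. 103 mm over the worktop.
- lever_grip (a point): Middle of the red upright grip (14 mm across, 30 mm tall, 107 to 137 mm over the worktop) at the lever's end, 75 mm from the pivot. The lever arm under it is 14 mm wide, 8 mm thick, its underside at 99 mm. The point's x points from the grip to the pivot.
- dock_lever (a joint): Angle of the locking lever, rad: 0 shut (arm along -x of the grinder, across the top of the seated battery with 3 mm to spare), growing anticlockwise seen from above to 2.1; starts open at 1.6 to 2.0. It stays where it is left (friction 0.05 N m). A battery that is not fully home blocks it.
- bayonet_ring (a joint): Turn of the sprung ring in the collar, rad: 0 at rest, growing clockwise seen from above to its hard stop at 0.98 (the lock, lid at the red dots). Lugs meet the ring after about 0.066 rad of play, so it reads the lid's twist less 0.066: 0.457 at the orange dots. It pushes back with 0.06 N m at rest, 0.15 halfway, 0.26 at the stop, and turns the lid back if let go.
- battery: Green battery pack, 40 (x) x 34 (y) x 76 mm (z), black band, foot bevelled by 2.5 mm, standing upright, 0.13 to 0.24 kg. Origin: centre of its underside; z up. It fits the pocket with its x along the grinder's x, either way round; fully home its underside is on the pocket's floor and 40 mm of it stands out of the dock.
- lid: Lid, upright on its plug, 58 mm tall, 0.12 to 0.21 kg. Origin: centre of its underside; z up. Grey plug 72 mm across, 0 to 18 mm high, two black lugs on its +x and -x sides (28 deg wide, to radius 42.5 mm, 0 to 8 mm high); white disc 94 mm across, 18 to 24 mm. Seated, the disc rests on the collar's top, underside 18 mm below it. About 2.5 mm of room round plug and lugs.
- lid_grip (a point): Middle of the lid's blue grip bar, on the lid's axis: 64 mm long along the lid's x, 30 mm wide, from 24 to 58 mm above the lid's underside. Bar and lid fit either way round.
- spice_blue: Bystander: spice jar with dark cap and blue label, 41 mm across, 105 mm tall; origin at its underside.
- spice_green: Bystander: spice jar with dark cap and dark green label, 41 mm across, 105 mm tall; origin at its underside.
- salt_mill: Bystander: small salt shaker with grey cap, 44 mm across, 90 mm tall; origin at its underside.
- dotted_mug: Bystander: white mug with blue dots, 90 mm across, 93 mm tall; origin at its underside.
- garlic: Bystander: garlic bulb, 60 mm; origin at its underside.
- low_tin: Bystander: low brown tin, 75 mm across, 58 mm tall; origin at its underside.

How it is judged:
By the outcome, as a careful person would: the job done as asked, in the order asked, and still so for the second after the job is handed in, while the arm keeps its last pose, push and grip.
It also fails if it takes over 72 s, if anything falls off the work surface, if the arm or the gripper's body presses on something with over 40 N, if the wrist force passes 120 N, or if a joint passes its speed limit or range.

## Working session

There is one attempt and no reset: what is moved stays moved. The work goes in short steps, Python scripts to look and compute and a shell command to move; the robot and the scene stay as the last step left them, time stands still between calls to the robot, and variables do not carry over. Pictures are saved under pics/ and viewed, at most 10 in all, crops included, and the job is handed in when it is done.

```bash
ls; mkdir -p pics
cat > h.py <<'E'
import numpy as np, cv2
from cell import telemetry, optics, order, nets, ctrl
def save(p,n): cv2.imwrite('pics/'+n,cv2.cvtColor(p['color'],cv2.COLOR_RGB2BGR))
def K(p): return np.array([[p['fx'],0,p['cx']],[0,p['fy'],p['cy']],[0,0,1.]])
def ray(p,uv):
    u=cv2.undistortPoints(np.array(uv,float).reshape(-1,1,2),K(p),np.array(p['dist'],float)).reshape(-1,2)
    E=np.array(p['extrinsics']); d=np.c_[u,np.ones(len(u))]
    return E[:3,3],d@E[:3,:3].T
def atz(p,uv,z):
    o,d=ray(p,uv); return o+d*((z-o[2])/d[:,2])[:,None]
def bydepth(p,uv):
    uv=np.array(uv).reshape(-1,2); o,d=ray(p,uv); r=uv.round().astype(int)
    return o+d*p['depth'][r[:,1],r[:,0]][:,None]
def proj(p,X):
    E=np.linalg.inv(p['extrinsics']); X=np.array(X,float).reshape(-1,3)
    return cv2.projectPoints(X,cv2.Rodrigues(E[:3,:3])[0],E[:3,3],K(p),np.array(p['dist'],float))[0].reshape(-1,2)
E
python3 - <<'E'
from h import *
for c in ['top','side']:
    p=optics.snapshot(c); save(p,c+'0.png')
    print(c,np.round(p['extrinsics'],3).tolist(),p['fx'])
    Z={'bowl_mouth':.082,'entry_dot':.082,'orange_dot':.082,'red_dot':.082,'pocket_floor':.02,'lever_pivot':.103,'lever_grip':.122,'battery':0,'lid':0,'lid_grip':.041,'spice_blue':0,'spice_green':0,'salt_mill':0,'dotted_mug':0,'garlic':0,'low_tin':0}
    for n,z in Z.items():
        for r in nets.spot_point(p,n)[:2]:
            v,u=r['at']; print(n,round(r['conf'],2),[round(u),round(v)],atz(p,[[u,v]],z)[0].round(4))
s=telemetry.state(); print(s['position'],np.round(s['tcp_rot'],3).tolist(),s['gripper_width'],s['t'],ctrl.pinch_z)
E
```

```text
pics
top [[-0.008, -0.983, 0.185, 0.417], [-1.0, 0.007, -0.006, 0.043], [0.004, -0.185, -0.983, 1.147], [0.0, 0.0, 0.0, 1.0]] 385.79625150185007
bowl_mouth 0.92 [297, 222] [0.5884 0.0122 0.082 ]
entry_dot 0.63 [295, 244] [0.5258 0.0185 0.082 ]
orange_dot 0.76 [286, 237] [0.5462 0.0424 0.082 ]
orange_dot 0.26 [398, 250] [ 0.5059 -0.2653  0.082 ]
red_dot 0.92 [280, 229] [0.5668 0.0601 0.082 ]
pocket_floor 0.68 [338, 238] [ 0.5488 -0.1091  0.02  ]
pocket_floor 0.35 [298, 224] [0.5915 0.0085 0.02  ]
lever_pivot 0.74 [346, 216] [ 0.5996 -0.1208  0.103 ]
lever_grip 0.46 [375, 213] [ 0.604  -0.1975  0.122 ]
battery 0.64 [402, 251] [ 0.5115 -0.3004  0.    ]
battery 0.63 [282, 229] [0.5798 0.0569 0.    ]
lid 0.56 [200, 258] [0.4962 0.2983 0.    ]
lid_grip 0.63 [194, 261] [0.4846 0.306  0.041 ]
lid_grip 0.48 [298, 172] [0.7447 0.0071 0.041 ]
spice_blue 0.77 [232, 177] [0.7411 0.2097 0.    ]
spice_green 0.81 [300, 173] [7.527e-01 3.000e-04 0.000e+00]
spice_green 0.49 [402, 249] [ 0.5174 -0.3031  0.    ]
salt_mill 0.66 [372, 175] [ 0.7465 -0.2235  0.    ]
dotted_mug 0.85 [146, 228] [0.5843 0.464
[... 875 characters left out ...]
] [ 0.5054 -0.3064  0.    ]
battery 0.48 [364, 345] [ 0.6534 -0.4061  0.    ]
lid 0.73 [224, 211] [0.4935 0.3087 0.    ]
lid_grip 0.7 [226, 203] [0.497  0.2887 0.041 ]
spice_blue 0.75 [299, 213] [0.7417 0.216  0.    ]
spice_green 0.58 [331, 240] [0.7708 0.013  0.    ]
spice_green 0.41 [361, 286] [ 0.7469 -0.2238  0.    ]
salt_mill 0.89 [361, 284] [ 0.7501 -0.2164  0.    ]
dotted_mug 0.78 [243, 190] [0.5986 0.4724 0.    ]
garlic 0.65 [365, 347] [ 0.6535 -0.4112  0.    ]
low_tin 0.9 [264, 207] [0.6373 0.2983 0.    ]
low_tin 0.62 [274, 261] [ 0.5678 -0.0461  0.    ]
[0.29366542 0.57986246 0.23871805] [[-0.892, 0.452, 0.0], [0.452, 0.892, -0.0], [-0.0, -0.0, -1.0]] 0.08799554019179777 1.7 0.0187
```

Run:
```python
import cv2
a=cv2.imread('pics/top0.png')[140:310,160:450]; b=cv2.imread('pics/side0.png')[170:360,190:400]
cv2.imwrite('pics/c1.png',cv2.resize(a,None,fx=2.7,fy=2.7,interpolation=cv2.INTER_CUBIC))
cv2.imwrite('pics/c2.png',cv2.resize(b,None,fx=3,fy=3,interpolation=cv2.INTER_CUBIC))
```

```text
(no output)
```

View pics/c1.png

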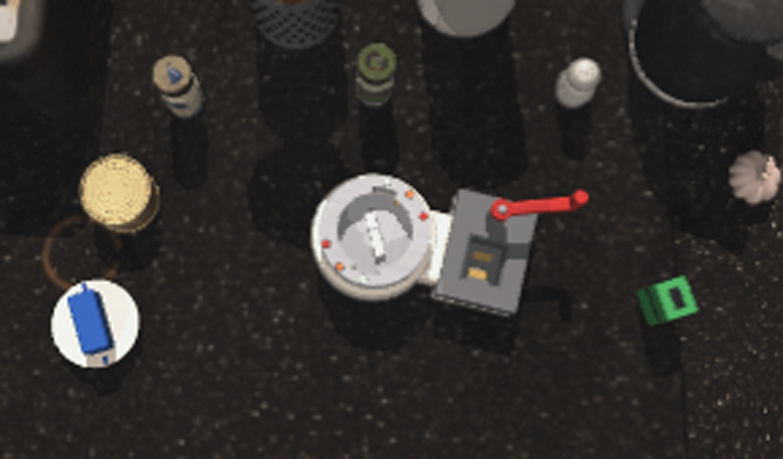

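View pics/c2.png

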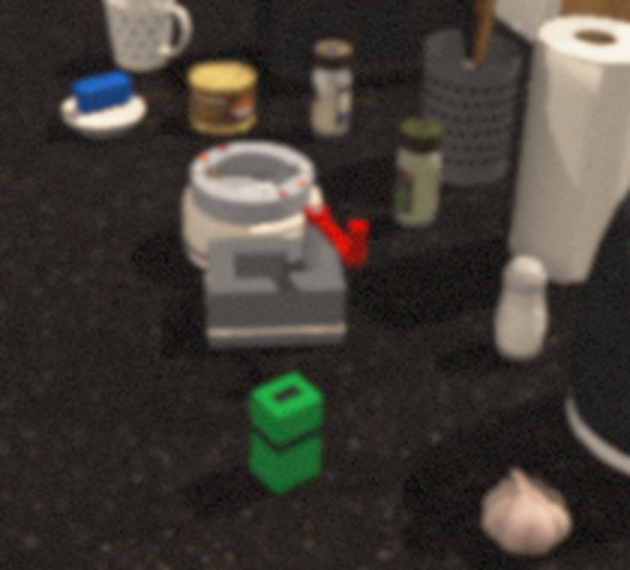

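```bash
cat >> h.py <<'E'
def plan(*tg,closure=0.,src=None):
    """targets (x,y,z,angle of tool y in deg); tool pointing down; prints rows for each leg"""
    if src is None:
        s=telemetry.state(); R=np.array(s['tcp_rot']); P=np.array(s['position'])
    else:
        P=np.array(src[:3]); a=np.radians(src[3]); R=np.c_[[np.sin(a),-np.cos(a),0],[np.cos(a),np.sin(a),0],[0,0,-1]]
    for t in tg:
        a=np.degrees(np.arctan2(R[1,1],R[0,1])); d=R.T@(np.array(t[:3])-P)*1000; da=(a-t[3]+180)%360-180
        n=int(max(np.ceil(np.linalg.norm(d)/49),np.ceil(abs(da)/8.5),1))
        # constant rotation per row while shifting straight in world
        print('from yaw %.1f, shift tool'%a,d.round(1),'turn z %.1f'%da,'rows',n,'each:')
        for i in range(n):
            b=np.radians(-da*i/n); W=R@np.array(d); c=np.radians(a-da*i/n)
            Ri=np.c_[[np.sin(c),-np.cos(c),0],[np.cos(c),np.sin(c),0],[0,0,-1]]
            v=Ri.T@W/n
            print('[%.1f,%.1f,%.1f,0,0,%.2f,%g]'%(*v,da/n,closure),end=',' if (i+1)%8 and i<n-1 else '\n')
        P=np.array(t[:3]); c=np.radians(t[3]); R=np.c_[[np.sin(c),-np.cos(c),0],[np.cos(c),np.sin(c),0],[0,0,-1]]
E
python3 - <<'E'
from h import *
p=optics.snapshot('wrist'); s=telemetry.state(); R=np.array(s['tcp_rot']); E=np.array(p['extrinsics'])
print((R.T@E[:3,:3]).round(3).tolist(), R.T@(E[:3,3]-s['position']),p['fx'])
print([x for x in dir(ctrl) if x[0]!='_'])
plan((.46,.13,.33,-10),(.48,-.15,.33,-10))
E
```

```text
[[-0.001, -0.962, -0.274], [1.0, -0.001, 0.0], [-0.0, -0.274, 0.962]] [ 0.06985272  0.00015367 -0.14560113] 327.21431166998264
['Unreachable', 'pinch_z']
from yaw 63.1, shift tool [-351.6 -326.2  -91.3] turn z 73.1 rows 10 each:
[35.2,-32.6,-9.1,0,0,7.31,0],[39.0,-27.9,-9.1,0,0,7.31,0],[42.3,-22.7,-9.1,0,0,7.31,0],[44.8,-17.1,-9.1,0,0,7.31,0],[46.6,-11.3,-9.1,0,0,7.31,0],[47.7,-5.2,-9.1,0,0,7.31,0],[48.0,0.9,-9.1,0,0,7.31,0],[47.5,7.0,-9.1,0,0,7.31,0]
[46.2,12.9,-9.1,0,0,7.31,0],[44.2,18.7,-9.1,0,0,7.31,0]
from yaw -10.0, shift tool [272.3  68.3   0. ] turn z 0.0 rows 6 each:
[45.4,11.4,0.0,0,0,0.00,0],[45.4,11.4,0.0,0,0,0.00,0],[45.4,11.4,0.0,0,0,0.00,0],[45.4,11.4,0.0,0,0,0.00,0],[45.4,11.4,0.0,0,0,0.00,0],[45.4,11.4,0.0,0,0,0.00,0]
```

```bash
sed -i 's/\[np.sin(\([ac]\)),-np.cos(\([ac]\)),0\]/[-np.sin(\1),np.cos(\2),0]/' h.py
python3 - <<'E'
from h import *
plan((.43,.29,.33,76),(.49,-.04,.33,76))
E
```

```text
from yaw 63.1, shift tool [-252.6 -197.   -91.3] turn z -12.9 rows 7 each:
[-36.1,-28.1,-13.0,0,0,-1.84,0],[-35.2,-29.3,-13.0,0,0,-1.84,0],[-34.2,-30.4,-13.0,0,0,-1.84,0],[-33.2,-31.5,-13.0,0,0,-1.84,0],[-32.2,-32.5,-13.0,0,0,-1.84,0],[-31.1,-33.5,-13.0,0,0,-1.84,0],[-30.0,-34.5,-13.0,0,0,-1.84,0]
from yaw 76.0, shift tool [-138.1 -305.7    0. ] turn z 0.0 rows 7 each:
[-19.7,-43.7,0.0,0,0,0.00,0],[-19.7,-43.7,0.0,0,0,0.00,0],[-19.7,-43.7,0.0,0,0,0.00,0],[-19.7,-43.7,0.0,0,0,0.00,0],[-19.7,-43.7,0.0,0,0,0.00,0],[-19.7,-43.7,0.0,0,0,0.00,0],[-19.7,-43.7,0.0,0,0,0.00,0]
```

```bash
python3 -m handwheel '[[-36,-28,-13,0,0,-1.8,0],[-35,-29,-13,0,0,-1.8,0],[-34,-30,-13,0,0,-1.8,0],[-33,-31,-13,0,0,-1.8,0],[-32,-32,-13,0,0,-1.8,0],[-31,-33,-13,0,0,-1.8,0],[-30,-35,-13,0,0,-1.8,0],[0,0,0,0,0,0,0]]'
python3 - <<'E'
from h import *
p=optics.snapshot('wrist'); save(p,'lid1.png')
for n,z in {'lid':0,'lid_grip':.041,'low_tin':0}.items():
    for r in nets.spot_point(p,n)[:2]:
        v,u=r['at']; print(n,round(r['conf'],2),[round(u),round(v)],atz(p,[[u,v]],z)[0].round(4))
hsv=cv2.cvtColor(p['color'],cv2.COLOR_RGB2HSV)
E
```

```text
t: 2.55
position: [0.4335, 0.2857, 0.3319]
tcp_rot: [[-0.967, 0.256, 0.004], [0.256, 0.967, -0.0], [-0.004, 0.001, -1.0]]
wrist_force: [-0.3, -0.3, 0.9]
gripper_width: 0.088
grasp_force: 0.0
lid 0.95 [311, 198] [0.4908 0.3103 0.    ]
lid 0.51 [317, 283] [ 0.631   0.2859 -0.    ]
lid_grip 0.95 [312, 210] [0.496 0.307 0.041]
low_tin 0.58 [315, 284] [0.6317 0.2827 0.    ]
```

```bash
python3 -m handwheel '[[-20,-44,0,0,0,0,0],[-20,-44,0,0,0,0,0],[-20,-44,0,0,0,0,0],[-20,-44,0,0,0,0,0],[-20,-44,0,0,0,0,0],[-20,-44,0,0,0,0,0],[-18,-42,0,0,0,0,0],[0,0,0,0,0,0,0]]'
python3 - <<'E'
from h import *
p=optics.snapshot('wrist'); save(p,'gr1.png'); import pickle; pickle.dump(p,open('gr1.pkl','wb'))
for n,z in {'bowl_mouth':.082,'entry_dot':.082,'orange_dot':.082,'red_dot':.082,'pocket_floor':.02,'lever_pivot':.103,'lever_grip':.122}.items():
    for r in nets.spot_point(p,n)[:2]:
        v,u=r['at']; print(n,round(r['conf'],2),[round(u),round(v)],atz(p,[[u,v]],z)[0].round(4))
E
```

```text
t: 3.55
position: [0.4879, -0.0437, 0.3295]
tcp_rot: [[-0.968, 0.253, -0.0], [0.253, 0.967, -0.003], [-0.001, -0.003, -1.0]]
wrist_force: [0.4, 0.1, 0.7]
gripper_width: 0.0881
grasp_force: 0.0
bowl_mouth 0.64 [341, 237] [0.5808 0.0048 0.082 ]
entry_dot 0.63 [344, 194] [0.5266 0.02   0.082 ]
orange_dot 0.89 [366, 202] [0.5441 0.0435 0.082 ]
orange_dot 0.73 [343, 235] [0.5791 0.008  0.082 ]
red_dot 0.7 [383, 220] [0.5716 0.0612 0.082 ]
pocket_floor 0.96 [256, 223] [ 0.5531 -0.1055  0.02  ]
pocket_floor 0.61 [354, 317] [0.7455 0.001  0.02  ]
lever_pivot 0.96 [248, 278] [ 0.5967 -0.1212  0.103 ]
lever_pivot 0.16 [346, 196] [0.5242 0.0196 0.103 ]
lever_grip 0.98 [192, 304] [ 0.6044 -0.1934  0.122 ]
```

View pics/gr1.png

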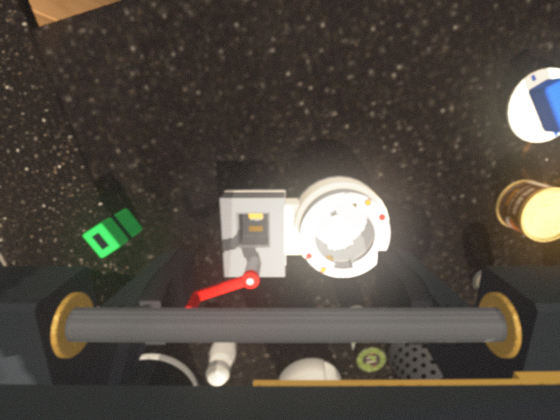

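```bash
python3 - <<'E'
from h import *; import pickle
from scipy.optimize import least_squares
p=pickle.load(open('gr1.pkl','rb')); c=p['color']; hsv=cv2.cvtColor(c,cv2.COLOR_RGB2HSV)
m=((hsv[...,1]>110)&(hsv[...,2]>120)&((hsv[...,0]<25)|(hsv[...,0]>170))).astype(np.uint8)
m[:170]=0; m[280:]=0; m[:,:300]=0; m[:,395:]=0
n,l,st,ce=cv2.connectedComponentsWithStats(m)
for i in range(1,n):
    print(ce[i].round(1),st[i][4],c[l==i].mean(0).round(), hsv[l==i].mean(0).round(), atz(p,[ce[i]],.082)[0].round(4))
g=((hsv[...,0]>45)&(hsv[...,0]<85)&(hsv[...,1]>120)&(hsv[...,2]>60)).astype(np.uint8)
n,l,st,ce=cv2.connectedComponentsWithStats(g)
for i in range(1,n):
    if st[i][4]>50: print('green',ce[i],st[i])
# lever
m=((hsv[...,1]>170)&((hsv[...,0]<8)|(hsv[...,0]>172))).astype(np.uint8); m[:,270:]=0
n,l,st,ce=cv2.connectedComponentsWithStats(m)
for i in range(1,n):
    if st[i][4]>20: print('red',ce[i],st[i])
E
python3 - <<'E'
import cv2
a=cv2.imread('pics/gr1.png')[165:310,180:400]; cv2.imwrite('pics/c3.png',cv2.resize(a,None,fx=3.6,fy=3.6,interpolation=cv2.INTER_CUBIC))
E
```

```text
[367.3 202. ] 9 [255. 226. 129.] [ 23. 126. 255.] [0.544  0.0459 0.082 ]
[381.5 216.7] 14 [255. 137. 124.] [  3. 131. 255.] [0.5673 0.0595 0.082 ]
[308.5 255.5] 4 [255. 150. 134.] [  4. 122. 255.] [ 0.5954 -0.0417  0.082 ]
[322. 271.] 1 [255. 231. 142.] [ 24. 113. 255.] [ 0.6215 -0.0296  0.082 ]
green [128.03703704 221.66203704] [114 208  28  29 432]
green [105.36708861 237.11976631] [  82  218   47   40 1027]
red [219.96640827 289.34496124] [186 272  73  36 774]
```

View pics/c3.png

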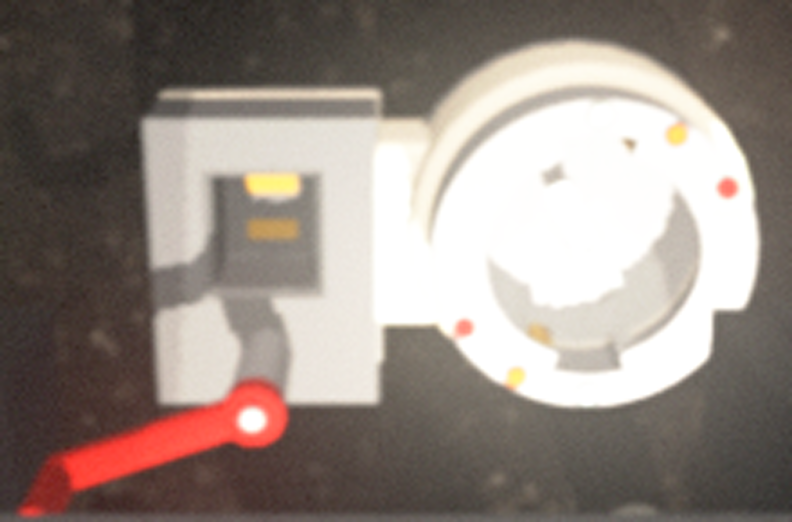

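Run:
```python
from h import *; import pickle
from scipy.optimize import least_squares
p=pickle.load(open('gr1.pkl','rb'))
def T(q,L):
    c,s=np.cos(q[2]),np.sin(q[2]); L=np.array(L); return np.c_[q[0]+c*L[:,0]-s*L[:,1],q[1]+s*L[:,0]+c*L[:,1],L[:,2]]
px=lambda a:np.array(a)/3.6+[180,165]-.36
def dot(a): a=np.radians(a); return [.052*np.cos(a),.06+.052*np.sin(a),.082]
D=[dot(150),dot(120),dot(-60),dot(-30)]; Dp=px([(677,134),(728,188),(464,327),(516,377)])
C=[[-.0225,-.0795,.056],[-.0225,-.0405,.056],[.0225,-.0405,.056],[.0225,-.0795,.056]]; Cp=px([(212,175),(320,175),(320,293),(213,293)])
for nm,L,P in [('dots',D,Dp),('pocket',C,Cp),('all',D+C,np.r_[Dp,Cp])]:
    r=least_squares(lambda q:(proj(p,T(q,L))-P).ravel(),[.56,-.05,-.25]); q=r.x
    print(nm,q[:2].round(4),np.degrees(q[2]).round(2),r.fun.reshape(-1,2).round(1).tolist())
    print(' bowl,pocket,pivot',T(q,[[0,.06,.082],[0,-.06,.02],[.048,-.06,.103]]).round(4).tolist())
print('pivot px',atz(p,px([[252,420]]),.108), 'dock', atz(p,px([(143,118),(380,118),(380,403),(158,403)]),.056).round(4).tolist())
# battery: top face z=.076 rectangle
hsv=cv2.cvtColor(p['color'],cv2.COLOR_RGB2HSV)
a=cv2.imread('pics/gr1.png')[190:280,70:160]; 
cv2.imwrite('pics/c4.png',cv2.resize(a,None,fx=6,fy=6,interpolation=cv2.INTER_CUBIC))
plan((.43,-.28,.26,83))
```

```text
dots [ 0.5664 -0.0488] -14.67 [[-0.3, 0.6], [-0.4, 0.2], [0.5, -0.2], [0.2, -0.7]]
 bowl,pocket,pivot [[0.5815, 0.0093, 0.082], [0.5512, -0.1068, 0.02], [0.5976, -0.119, 0.103]]
pocket [ 0.5675 -0.048 ] -15.47 [[0.3, 0.5], [-0.6, 0.9], [-0.5, -0.5], [0.8, -0.9]]
 bowl,pocket,pivot [[0.5835, 0.0098, 0.082], [0.5515, -0.1058, 0.02], [0.5978, -0.1186, 0.103]]
all [ 0.5665 -0.0483] -14.71 [[0.1, 0.7], [-0.0, 0.3], [0.9, -0.1], [0.6, -0.7], [-0.4, 0.6], [-1.2, 0.6], [-0.7, -0.8], [0.7, -0.8]]
 bowl,pocket,pivot [[0.5818, 0.0097, 0.082], [0.5513, -0.1064, 0.02], [0.5977, -0.1185, 0.103]]
pivot px [[ 0.5991251  -0.11967339  0.108     ]] dock [[0.4967, -0.1369, 0.056], [0.5187, -0.0529, 0.056], [0.63, -0.0822, 0.056], [0.608, -0.1667, 0.056]]
from yaw 75.9, shift tool [  -3.3 -249.5   69.6] turn z -7.1 rows 6 each:
[-0.5,-41.6,11.6,0,0,-1.18,0],[0.3,-41.6,11.6,0,0,-1.18,0],[1.2,-41.6,11.6,0,0,-1.18,0],[2.0,-41.5,11.6,0,0,-1.18,0],[2.9,-41.5,11.6,0,0,-1.18,0],[3.7,-41.4,11.6,0,0,-1.18,0]
```

```bash
python3 -m handwheel '[[0,-42,12,0,0,0,0],[0,-42,12,0,0,0,0],[0,-42,12,0,0,0,0],[0,-42,12,0,0,0,0],[0,-42,11,0,0,0,0],[15,-40,11,0,0,0,0],[0,0,0,0,0,0,0]]'
python3 - <<'E'
from h import *; import pickle
p=optics.snapshot('wrist'); save(p,'bat1.png'); pickle.dump(p,open('bat1.pkl','wb'))
for n,z in {'battery':0}.items():
    for r in nets.spot_point(p,n)[:2]:
        v,u=r['at']; print(n,round(r['conf'],2),[round(u),round(v)],atz(p,[[u,v]],z)[0].round(4))
hsv=cv2.cvtColor(p['color'],cv2.COLOR_RGB2HSV)
g=(hsv[...,0]>45)&(hsv[...,0]<85)&(hsv[...,1]>100)&(hsv[...,2]>50)
ys,xs=np.nonzero(g); print(xs.min(),xs.max(),ys.min(),ys.max())
x0,y0=int(xs.mean())-60,int(ys.mean())-55; print('crop origin',x0,y0)
a=cv2.imread('pics/bat1.png')[y0:y0+110,x0:x0+120]; cv2.imwrite('pics/c4.png',cv2.resize(a,None,fx=5,fy=5,interpolation=cv2.INTER_CUBIC))
# top face by depth
U,V=np.meshgrid(np.arange(560),np.arange(420)); d=p['depth']
W=bydepth(p,np.c_[U[g],V[g]]); ok=(abs(W[:,2]-.076)<.008); T=W[ok]; print(len(T),T.mean(0))
r=cv2.minAreaRect((T[:,:2]*1000).astype(np.float32)); print(r)
E
```

```text
t: 4.65
position: [0.4073, -0.2815, 0.2587]
tcp_rot: [[-0.967, 0.254, -0.003], [0.254, 0.967, -0.001], [0.003, -0.002, -1.0]]
wrist_force: [0.4, -0.5, 1.0]
gripper_width: 0.0882
grasp_force: 0.0
battery 0.67 [291, 253] [ 0.5097 -0.3018  0.    ]
270 313 236 300
crop origin 230 212
823 [ 0.50535922 -0.30327059  0.07483428]
((508.8026123046875, -302.859375), (40.20610809326172, 34.371768951416016), 17.19546127319336)
```

View pics/c4.png

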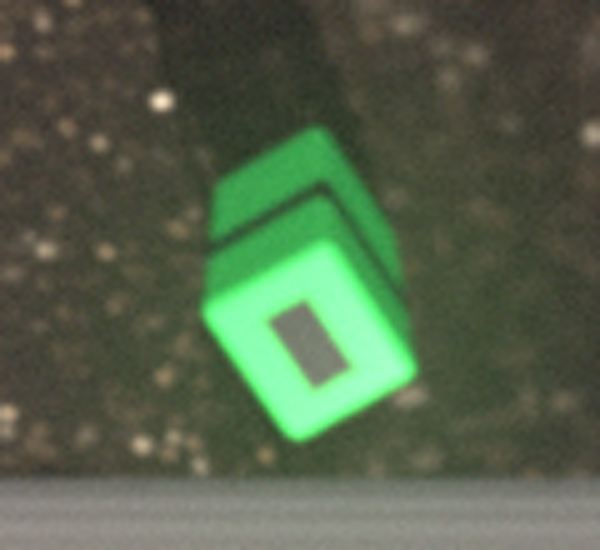

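Run:
```python
from h import *; import pickle
p=pickle.load(open('bat1.pkl','rb'))
c=np.array([(325,240),(415,370),(297,440),(205,312)])/5+[230,212]-.4
W=atz(p,c,.076); print(W.round(4).tolist(),W.mean(0)); 
for i in range(4): e=W[(i+1)%4]-W[i]; print(np.linalg.norm(e),np.degrees(np.arctan2(e[1],e[0])))
plan((.5088,-.3029,.125,107.2),(.5088,-.3029,.043,107.2))
```

```text
[[0.4861, -0.2924, 0.076], [0.5218, -0.2808, 0.076], [0.5321, -0.3107, 0.076], [0.4961, -0.3223, 0.076]] [ 0.50903047 -0.30154842  0.076     ]
0.037501608807623085 18.06429012751009
0.031663627281882094 -70.9138229872951
0.037840594940268264 -162.12431116632052
0.03153484044329488 108.47476666722243
from yaw 75.7, shift tool [-100.9   -0.7  134.6] turn z -31.5 rows 4 each:
[-25.2,-0.2,33.7,0,0,-7.88,0],[-24.9,-3.6,33.7,0,0,-7.88,0],[-24.2,-7.0,33.7,0,0,-7.88,0],[-23.0,-10.3,33.7,0,0,-7.88,0]
from yaw 107.2, shift tool [ 0.  0. 82.] turn z 0.0 rows 2 each:
[0.0,0.0,41.0,0,0,0.00,0],[0.0,0.0,41.0,0,0,0.00,0]
```

```bash
python3 -m handwheel '[[-26,0,33,0,0,-8,0],[-25,-3.5,33,0,0,-8,0],[-24,-7,34,0,0,-8,0],[-23,-10,34,0,0,-8,0],[0,0,0,0,0,0,0]]'
python3 -c "
from h import *
plan((.509,-.3022,.043,107.6))"
```

```text
t: 5.25
position: [0.5116, -0.298, 0.121]
tcp_rot: [[-0.95, -0.313, -0.004], [-0.313, 0.95, 0.004], [0.003, 0.005, -1.0]]
wrist_force: [0.0, 0.4, -0.3]
gripper_width: 0.0882
grasp_force: 0.0
from yaw 108.2, shift tool [ 3.6 -3.6 78. ] turn z 0.6 rows 2 each:
[1.9,-1.6,39.0,0,0,0.32,0],[1.9,-1.6,39.0,0,0,0.32,0]
```

```bash
python3 -m handwheel '[[2,-2,39,0,0,0,0],[1.6,-1.6,39,0,0,0.5,0],[0,0,0,0,0,0,0],[0,0,0,0,0,0,1],[0,0,0,0,0,0,1],[0,0,0,0,0,0,1],[0,0,0,0,0,0,1],[0,0,0,0,0,0,1]]'
```

```text
t: 6.05
position: [0.508, -0.3068, 0.0487]
tcp_rot: [[-0.955, -0.296, 0.001], [-0.296, 0.955, -0.001], [-0.001, -0.001, -1.0]]
wrist_force: [-0.3, -0.9, 0.2]
gripper_width: 0.0503
grasp_force: 0.0
```

```bash
python3 -m handwheel '[[0,0,0,0,0,0,1],[0,0,0,0,0,0,1],[0,0,0,0,0,0,1],[0,0,0,0,0,0,1],[0,0,0,0,0,0,1]]'
python3 -c "
from h import *
for i in range(3):
  s=telemetry.state(); print(s['position'],s['gripper_width'],s['grasp_force'],s['wrist_force'])"
```

```text
t: 6.55
position: [0.5074, -0.3065, 0.0478]
tcp_rot: [[-0.955, -0.296, -0.0], [-0.296, 0.955, 0.0], [-0.0, 0.0, -1.0]]
wrist_force: [0.5, 0.8, 2.5]
gripper_width: 0.0339
grasp_force: 29.3
[ 0.50741326 -0.30648614  0.0477903 ] 0.03391077244271765 29.348187893629074 [0.47109667 0.84232972 2.47455547]
[ 0.50741326 -0.30648614  0.0477903 ] 0.03391077244271765 29.348187893629074 [0.47109667 0.84232972 2.47455547]
[ 0.50741326 -0.30648614  0.0477903 ] 0.03391077244271765 29.348187893629074 [0.47109667 0.84232972 2.47455547]
```

```bash
python3 -m handwheel '[[0,0,-40,0,0,0,1],[0,0,-40,0,0,0,1],[0,0,-35,0,0,0,1],[0,0,0,0,0,0,1]]'
python3 - <<'E'
from h import *; import pickle
p=optics.snapshot('wrist'); save(p,'held.png'); pickle.dump(p,open('held.pkl','wb'))
s=telemetry.state(); print(s['position'],s['gripper_width'],s['wrist_force'])
a=cv2.imread('pics/held.png')[200:,150:420]; cv2.imwrite('pics/c5.png',cv2.resize(a,None,fx=2.7,fy=2.7,interpolation=cv2.INTER_CUBIC))
plan((.5505,-.1095,.165,75.3))
E
```

```text
t: 6.95
position: [0.5099, -0.3087, 0.1672]
tcp_rot: [[-0.955, -0.296, 0.007], [-0.296, 0.955, -0.004], [-0.006, -0.006, -1.0]]
wrist_force: [1.4, -0.7, -2.6]
gripper_width: 0.0341
grasp_force: 29.3
[ 0.50857386 -0.30758372  0.16453039] 0.03431230923411563 [-0.21571772  0.40531954 -2.05157077]
from yaw 107.2, shift tool [-98.7 176.8  -0.7] turn z 31.9 rows 5 each:
[-19.7,35.4,-0.1,0,0,6.39,0],[-15.7,37.3,-0.1,0,0,6.39,0],[-11.4,38.8,-0.1,0,0,6.39,0],[-7.0,39.9,-0.1,0,0,6.39,0],[-2.6,40.4,-0.1,0,0,6.39,0]
```

View pics/c5.png

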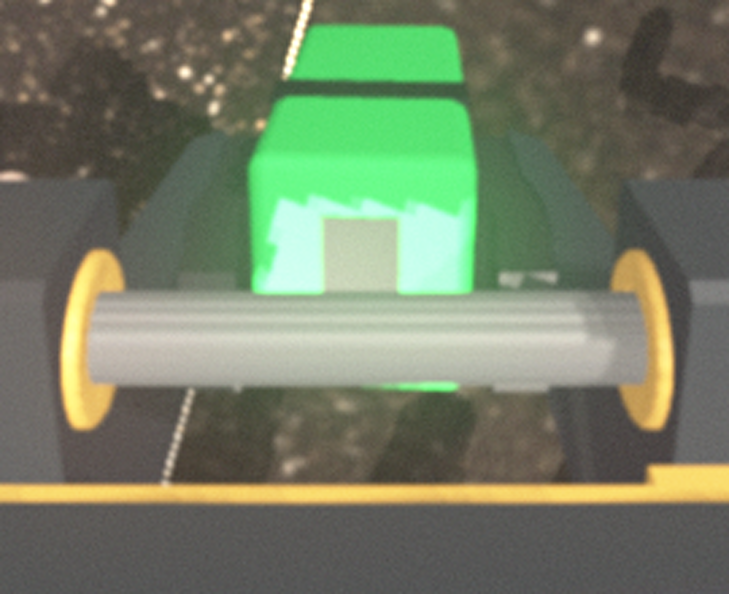

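Run:
```python
from h import *; import pickle
p=pickle.load(open('held.pkl','rb')); s=telemetry.state(); P=s['position']; R=np.array(s['tcp_rot'])
c=np.array([(252,157),(475,157),(440,389),(363,157),(363,389)])/2.7+[150,200]-.3
W=atz(p,c,P[2]+.028); print(((W-P)@R*1000).round(1).tolist())
b=np.array([(300,27),(457,27)])/2.7+[150,200]-.3
print(((atz(p,b,P[2]-.048)-P)@R*1000).round(1))
```

```text
[[15.1, -18.9, -28.0], [15.2, 14.1, -28.1], [-25.5, 9.8, -28.0], [15.1, -2.5, -28.0], [-25.5, -2.6, -27.9]]
[[ 13.3 -17.5  48. ]
 [ 13.3  18.7  47.9]]
```

```bash
python3 -m handwheel '[[-20,36,0,0,0,6.4,1],[-15.5,37.5,0,0,0,6.4,1],[-11,39,0,0,0,6.4,1],[-6,41,0,0,0,6.4,1],[2,42,0,0,0,6.3,1],[0,0,0,0,0,0,1],[0,0,0,0,0,0,1]]'
python3 - <<'E'
from h import *; import pickle
p=optics.snapshot('wrist'); save(p,'ov.png'); pickle.dump(p,open('ov.pkl','wb'))
s=telemetry.state(); print(s['position'],s['gripper_width'],s['wrist_force'],s['tcp_rot'][0],s['tcp_rot'][1])
a=cv2.imread('pics/ov.png')[150:360,150:420]; cv2.imwrite('pics/c6.png',cv2.resize(a,None,fx=2.8,fy=2.8,interpolation=cv2.INTER_CUBIC))
plan((.5474,-.1054,.11,75.3))
E
```

```text
t: 7.7
position: [0.5425, -0.1029, 0.161]
tcp_rot: [[-0.968, 0.249, -0.003], [0.249, 0.968, -0.0], [0.003, -0.001, -1.0]]
wrist_force: [-0.3, -0.2, -2.1]
gripper_width: 0.0342
grasp_force: 29.3
[ 0.54243928 -0.1047039   0.1613777 ] 0.034119070546206914 [-0.24778827 -1.54596937 -2.66647   ] [-0.96770914  0.25205738 -0.00246708] [ 2.52060110e-01  9.67711198e-01 -8.59202465e-04]
from yaw 75.4, shift tool [-5.1  0.7 51.4] turn z 0.1 rows 2 each:
[-2.5,0.3,25.7,0,0,0.05,0],[-2.5,0.3,25.7,0,0,0.05,0]
```

View pics/c6.png

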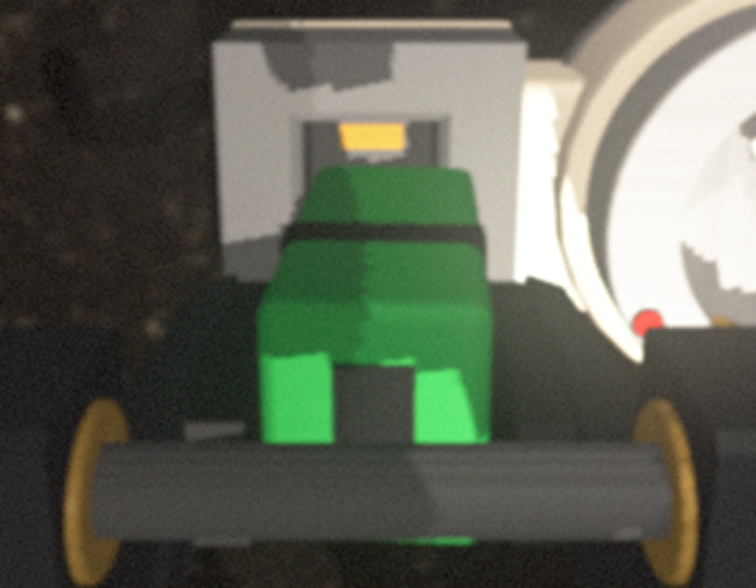

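Run:
```python
from h import *; import pickle
p=pickle.load(open('ov.pkl','rb')); s=telemetry.state(); P=s['position']; R=np.array(s['tcp_rot'])
f=lambda c,z:(((atz(p,np.array(c)/2.8+[150,150]-.3,z)-P)@R)*1000).round(1).tolist()
print('pocket near',f([(291,118),(452,118)],.056),'dock near',f([(213,43),(527,43)],.056))
print('bat bottom',f([(315,168),(472,168)],P[2]-.048),'top',f([(262,312),(491,312),(440,542)],P[2]+.028))
```

```text
pocket near [[13.9, -23.2, 105.4], [14.0, 21.8, 105.4]] dock near [[34.9, -44.1, 105.5], [35.1, 41.9, 105.4]]
bat bottom [[15.6, -12.6, 48.1], [15.7, 21.8, 48.0]] top [[16.2, -14.8, -27.9], [16.2, 17.1, -28.0], [-21.5, 10.7, -28.1]]
```

Run:
```python
from h import *; import pickle
p=optics.snapshot('wrist'); pickle.dump(p,open('ov2.pkl','wb')); save(p,'ov2.png')
s=telemetry.state(); print(s['position'],s['wrist_force'],p['cx'],p['cy'],np.round(p['dist'],3))
R=np.array(s['tcp_rot']); E=np.array(p['extrinsics']); print((R.T@(E[:3,3]-s['position'])).round(4)); 
hsv=cv2.cvtColor(p['color'],cv2.COLOR_RGB2HSV)
g=((hsv[...,0]>45)&(hsv[...,0]<85)&(hsv[...,1]>80))
for r in range(208,262,5):
    x=np.nonzero(g[r])[0]; x=x[(x>230)&(x<350)]
    if len(x)<10: continue
    u=cv2.undistortPoints(np.array([[x[0]-.5,r],[x[-1]+.5,r]],float).reshape(-1,1,2),K(p),np.array(p['dist'])).reshape(-1,2)
    w=u[1,0]-u[0,0]; print(r,x[0],x[-1],'depth',round(34/w,1),'centre mm',round((u.mean(0)[0])*34/w,2))
```

```text
[ 0.54249611 -0.10565542  0.16172795] [-0.21715173 -0.87720472 -1.87460802] 285.6051538834888 210.47135378811976 [-0.014  0.     0.     0.     0.   ]
[ 0.07    0.0008 -0.1453]
213 263 316 depth 206.0 centre mm 2.45
218 261 317 depth 195.2 centre mm 2.03
223 259 318 depth 185.4 centre mm 1.64
228 257 319 depth 176.6 centre mm 1.29
238 252 319 depth 163.6 centre mm -0.05
243 250 321 depth 154.5 centre mm -0.05
248 248 322 depth 148.3 centre mm -0.27
253 244 324 depth 137.3 centre mm -0.67
258 242 324 depth 134.0 centre mm -1.07
```

Run:
```python
from h import *; import pickle
p=pickle.load(open('ov2.pkl','rb')); s=telemetry.state(); P=s['position'];R=np.array(s['tcp_rot']); print(P)
g=cv2.cvtColor(p['color'],cv2.COLOR_RGB2GRAY).astype(int)
for r in (184,188,200): print(r,'L',list(g[r,218:262]),'R',list(g[r,300:346]))
print('col 255',list(g[155:200,255]),'col 320',list(g[155:200,320]))
```

```text
[ 0.54249611 -0.10565542  0.16172795]
184 L [np.int64(34), np.int64(37), np.int64(38), np.int64(36), np.int64(37), np.int64(32), np.int64(33), np.int64(40), np.int64(31), np.int64(41), np.int64(61), np.int64(94), np.int64(133), np.int64(148), np.int64(148), np.int64(152), np.int64(151), np.int64(151), np.int64(150), np.int64(154), np.int64(152), np.int64(151), np.int64(153), np.int64(153), np.int64(154), np.int64(151), np.int64(151), np.int64(153), np.int64(157), np.int64(152), np.int64(153), np.int64(153), np.int64(152), np.int64(152), np.int64(153), np.int64(154), np.int64(151), np.int64(150), np.int64(154), np.int64(154), np.int64(156), np.int64(155), np.int64(158), np.int64(153)] R [np.int64(176), np.int64(177), np.int64(177), np.int64(178), np.int64(176), np.int64(177), np.int64(179), np.int64(181), np.int64(175), np.int64(178), np.int64(175), np.int64(178), np.int64(179), np.int64(179), np.int64(179), np.int64(179), np.int64(180), np.int64(178), np.int64(178), np.int64(176), np.int64(177), np.int64(181), np.int64(178), np.int64(176), np.int64(179), np.int64(178), np.int64(179),
[... 3612 characters left out ...]
153), np.int64(150)] col 320 [np.int64(66), np.int64(116), np.int64(171), np.int64(177), np.int64(127), np.int64(96), np.int64(91), np.int64(94), np.int64(104), np.int64(134), np.int64(161), np.int64(173), np.int64(174), np.int64(176), np.int64(176), np.int64(177), np.int64(176), np.int64(174), np.int64(178), np.int64(176), np.int64(180), np.int64(177), np.int64(179), np.int64(179), np.int64(181), np.int64(178), np.int64(179), np.int64(180), np.int64(180), np.int64(177), np.int64(181), np.int64(179), np.int64(179), np.int64(180), np.int64(183), np.int64(182), np.int64(182), np.int64(182), np.int64(185), np.int64(184), np.int64(184), np.int64(181), np.int64(185), np.int64(184), np.int64(187)]
```

```bash
python3 -m handwheel '[[-3,-0.5,10,1.2,0,0,1],[-3,-0.5,10,1.3,0,0,1],[0,0,0,0,0,0,1],[0,0,0,0,0,0,1]]'
python3 - <<'E'
from h import *; import pickle
p=optics.snapshot('wrist'); pickle.dump(p,open('ov3.pkl','wb')); save(p,'ov3.png')
s=telemetry.state(); P=s['position'];R=np.array(s['tcp_rot']);print(P,R.round(3).tolist(),s['wrist_force'])
hsv=cv2.cvtColor(p['color'],cv2.COLOR_RGB2HSV)
g=((hsv[...,0]>45)&(hsv[...,0]<85)&(hsv[...,1]>80))
print('green first row',[np.nonzero(g[:,c])[0].min() for c in (275,285,295,305)])
for r in range(210,262,10):
    x=np.nonzero(g[r])[0]; x=x[(x>230)&(x<350)]
    if len(x)<10: continue
    u=cv2.undistortPoints(np.array([[x[0]-.5,r],[x[-1]+.5,r]],float).reshape(-1,1,2),K(p),np.array(p['dist'])).reshape(-1,2)
    w=u[1,0]-u[0,0]; print(r,x[0],x[-1],'depth',round(34/w,1),'centre mm',round((u.mean(0)[0])*34/w,2))
G=cv2.cvtColor(p['color'],cv2.COLOR_RGB2GRAY).astype(float)
for r in (190,195,200,205):
    d=np.abs(np.gradient(cv2.GaussianBlur(G,(3,3),0)[r])); pk=[c for c in range(215,350) if d[c]>9 and d[c]>=d[c-1] and d[c]>d[c+1]]; print(r,pk,atz(p,[[c,r] for c in pk],.056)[:,:2].round(4).tolist())
d=np.gradient(cv2.GaussianBlur(G,(3,3),0)[:,320]); pk=[r for r in range(140,215) if abs(d[r])>9 and abs(d[r])>=abs(d[r-1]) and abs(d[r])>abs(d[r+1])]; print('col320',pk,[d[r].round() for r in pk])
d=np.gradient(cv2.GaussianBlur(G,(3,3),0)[:,290]); pk=[r for r in range(140,215) if abs(d[r])>9 and abs(d[r])>=abs(d[r-1]) and abs(d[r])>abs(d[r+1])]; print('col290',pk,[d[r].round() for r in pk])
E
```

```text
t: 8.2
position: [0.5487, -0.107, 0.142]
tcp_rot: [[-0.967, 0.253, -0.012], [0.253, 0.967, -0.042], [0.001, -0.044, -0.999]]
wrist_force: [0.3, 1.1, -2.1]
gripper_width: 0.0343
grasp_force: 29.3
[ 0.5488205  -0.10718159  0.14245935] [[-0.967, 0.253, -0.012], [0.253, 0.966, -0.042], [0.001, -0.044, -0.999]] [-0.16085438  0.39917529 -2.42190736]
green first row [np.int64(48), np.int64(15), np.int64(210), np.int64(210)]
210 266 313 depth 231.8 centre mm 2.76
220 261 318 depth 191.8 centre mm 2.28
240 251 321 depth 156.7 centre mm 0.19
250 247 322 depth 146.3 centre mm -0.49
260 236 325 depth 123.5 centre mm -1.93
190 [231, 249, 279, 305, 321, 349] [[0.5194, -0.1444], [0.5226, -0.1316], [0.528, -0.1104], [0.5326, -0.0922], [0.5354, -0.081], [0.5403, -0.0616]]
195 [231, 254, 280, 304, 317, 321, 349] [[0.5229, -0.1456], [0.5271, -0.1291], [0.5317, -0.1107], [0.536, -0.0938], [0.5383, -0.0847], [0.539, -0.0819], [0.5439, -0.0624]]
200 [232, 255, 282, 304, 317, 321, 349] [[0.5267, -0.146], [0.5309, -0.1295], [0.5357, -0.1102], [0.5396, -0.0947], [0.5419, -0.0855], [0.5426, -0.0827], [0.5475, -0.0631]]
205 [232, 265, 290, 317, 321, 349] [[0.5304, -0.1471], [0.5363, -0.1234], [0.5408, -0.1055], [0.5456, -0.0864], [0.5463, -0.0836], [0.5512, -0.0639]]
col320 [150, 154, 158, 186] [np.float64(38.0), np.float64(-26.0), np.float64(25.0), np.float64(-12.0)]
col290 [150, 154, 189, 201] [np.float64(42.0), np.float64(-28.0), np.float64(30.0), np.float64(-19.0)]
```

```bash
python3 -c "
import cv2
a=cv2.imread('pics/ov3.png')[150:360,150:420]; cv2.imwrite('pics/c7.png',cv2.resize(a,None,fx=2.8,fy=2.8,interpolation=cv2.INTER_CUBIC))"
```

```text
(no output)
```

View pics/c7.png

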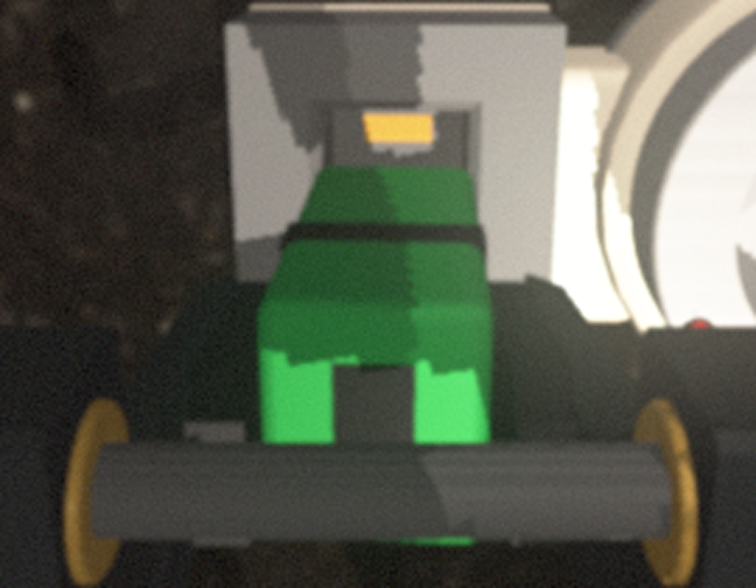

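```bash
python3 -m handwheel '[[0,0.7,16,0,0,0,1],[0,0.7,16,0,0,0,1],[0,0.4,8,0,0,0,1],[0,0.2,5,0,0,0,1],[0,0,0,0,0,0,1]]'
python3 -m handwheel '[[0,0,0,0,0,0,1]]'
```

```text
t: 8.75
position: [0.5488, -0.107, 0.0975]
tcp_rot: [[-0.967, 0.253, -0.011], [0.253, 0.966, -0.042], [0.0, -0.044, -0.999]]
wrist_force: [0.1, -0.1, -2.2]
gripper_width: 0.0344
grasp_force: 29.3
t: 8.85
position: [0.5494, -0.1071, 0.0982]
tcp_rot: [[-0.967, 0.253, -0.01], [0.253, 0.967, -0.042], [-0.001, -0.044, -0.999]]
wrist_force: [0.5, -0.4, -2.0]
gripper_width: 0.0339
grasp_force: 29.3
```

```bash
python3 -m handwheel '[[0,0.3,7,0,0,0,1],[0,0.3,7,0,0,0,1],[0,0,0,0,0,0,1]]'
python3 -m handwheel '[[0,0.3,5,0,0,0,1],[0,0.3,5,0,0,0,1],[0,0,0,0,0,0,1]]'
```

```text
t: 9.15
position: [0.5482, -0.1067, 0.0827]
tcp_rot: [[-0.967, 0.253, -0.013], [0.253, 0.967, -0.042], [0.002, -0.044, -0.999]]
wrist_force: [0.1, -0.7, -1.6]
gripper_width: 0.034
grasp_force: 29.3
t: 9.45
position: [0.5485, -0.1066, 0.0729]
tcp_rot: [[-0.967, 0.253, -0.012], [0.253, 0.967, -0.042], [0.001, -0.044, -0.999]]
wrist_force: [-1.9, -0.0, -1.9]
gripper_width: 0.0343
grasp_force: 29.3
```

```bash
python3 -m handwheel '[[0,0.1,3,0,0,0,1],[0,0,0,0,0,0,1]]'
python3 -m handwheel '[[0,0.1,3,0,0,0,1],[0,0,0,0,0,0,1]]'
python3 -m handwheel '[[0,0.1,2,0,0,0,1],[0,0,0,0,0,0,1]]'
```

```text
t: 9.65
position: [0.5489, -0.1068, 0.0704]
tcp_rot: [[-0.967, 0.253, -0.011], [0.253, 0.967, -0.042], [0.0, -0.044, -0.999]]
wrist_force: [-0.4, 0.8, -2.2]
gripper_width: 0.0341
grasp_force: 29.3
t: 9.85
position: [0.5489, -0.1068, 0.0674]
tcp_rot: [[-0.967, 0.253, -0.011], [0.253, 0.967, -0.042], [0.0, -0.044, -0.999]]
wrist_force: [-0.1, -0.1, -2.3]
gripper_width: 0.0342
grasp_force: 29.3
t: 10.05
position: [0.5494, -0.1062, 0.0669]
tcp_rot: [[-0.968, 0.253, -0.011], [0.253, 0.967, -0.041], [-0.0, -0.042, -0.999]]
wrist_force: [-3.7, 3.1, 11.6]
gripper_width: 0.0342
grasp_force: 29.7
```

```bash
python3 -m handwheel '[[0,0,0,0,0,0,0.25],[0,0,0,0,0,0,0.25],[0,0,0,0,0,0,0.25],[0,0,0,0,0,0,0.25],[0,0,0,0,0,0,0.25]]'
python3 -m handwheel '[[0,-1,-20,0,0,0,0.25],[0,-1,-30,0,0,0,0.25],[0,-1.5,-40,-2.5,0,0,0.25],[25,0,-30,0,0,0,0.25],[0,0,0,0,0,0,0.25],[0,0,0,0,0,0,0.25]]'
python3 - <<'E'
from h import *; import pickle
p=optics.snapshot('wrist'); pickle.dump(p,open('lv.pkl','wb')); save(p,'lv.png')
a=cv2.imread('pics/lv.png')[130:380,120:420]; cv2.imwrite('pics/c8.png',cv2.resize(a,None,fx=2.4,fy=2.4,interpolation=cv2.INTER_CUBIC))
for n,z in {'lever_pivot':.103,'lever_grip':.122}.items():
    for r in nets.spot_point(p,n)[:2]:
        v,u=r['at']; print(n,round(r['conf'],2),[round(u),round(v)],atz(p,[[u,v]],z)[0].round(4))
hsv=cv2.cvtColor(p['color'],cv2.COLOR_RGB2HSV)
g=((hsv[...,0]>45)&(hsv[...,0]<85)&(hsv[...,1]>80))
ys,xs=np.nonzero(g); W=bydepth(p,np.c_[xs,ys]); W=W[(abs(W[:,0]-.551)<.04)&(abs(W[:,1]+.106)<.04)]; print(len(W),np.percentile(W[:,2],[50,80,95]))
E
```

```text
t: 10.55
position: [0.549, -0.1068, 0.0656]
tcp_rot: [[-0.967, 0.253, -0.011], [0.253, 0.967, -0.042], [0.0, -0.044, -0.999]]
wrist_force: [0.1, -0.6, 0.1]
gripper_width: 0.066
grasp_force: 0.0
t: 11.15
position: [0.5251, -0.0998, 0.186]
tcp_rot: [[-0.968, 0.253, 0.001], [0.253, 0.968, 0.0], [-0.001, 0.001, -1.0]]
wrist_force: [1.1, 0.3, 0.4]
gripper_width: 0.066
grasp_force: 0.0
lever_pivot 0.63 [282, 306] [ 0.5968 -0.1218  0.103 ]
lever_grip 0.85 [196, 348] [ 0.6034 -0.1905  0.122 ]
2286 [0.09509416 0.09585623 0.09646917]
```

View pics/c8.png

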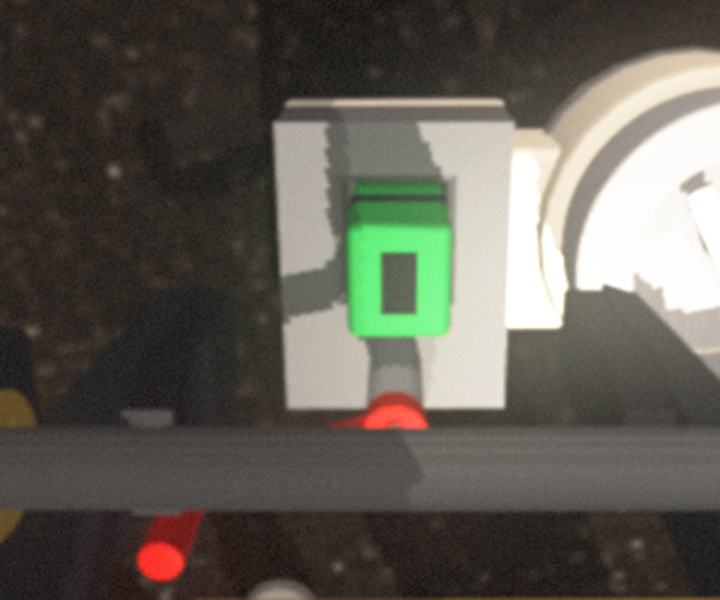

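Run:
```python
from h import *; import pickle
p=pickle.load(open('lv.pkl','rb'))
g=atz(p,[np.array((160,562))/2.4+[120,130]-.3],.137)[0]; print(g)
pv=np.array([.5977,-.1185]); v=g[:2]-pv; print(np.linalg.norm(v),np.degrees(np.arctan2(v[1],v[0])))
v2=.075*v/np.linalg.norm(v); t=pv+v2; print(t)
s=telemetry.state(); print(s['position'],s['qpos'])
plan((t[0],t[1],.186,5),(t[0],t[1],.112,5))
```

```text
[ 0.60406437 -0.19413612  0.137     ]
0.07590341321823586 -85.1902010039914
[ 0.60398862 -0.19323589]
[ 0.52469583 -0.09980125  0.18447134] [-13.94972432  25.06621727  25.44350214 109.63855665 -14.04010455
  48.4364337   94.17720313]
from yaw 75.4, shift tool [-100.3  -70.4   -1.7] turn z 70.4 rows 9 each:
[-11.1,-7.8,-0.2,0,0,7.82,0],[-12.1,-6.2,-0.2,0,0,7.82,0],[-12.8,-4.5,-0.2,0,0,7.82,0],[-13.3,-2.7,-0.2,0,0,7.82,0],[-13.6,-0.9,-0.2,0,0,7.82,0],[-13.6,1.0,-0.2,0,0,7.82,0],[-13.3,2.8,-0.2,0,0,7.82,0],[-12.8,4.6,-0.2,0,0,7.82,0]
[-12.1,6.3,-0.2,0,0,7.82,0]
from yaw 5.0, shift tool [ 0.  0. 74.] turn z 0.0 rows 2 each:
[0.0,0.0,37.0,0,0,0.00,0],[0.0,0.0,37.0,0,0,0.00,0]
```

```bash
python3 -m handwheel '[[-12,-8,0,0,0,8.5,0.25],[-14,-7,0,0,0,8.5,0.25],[-15,-5,0,0,0,8.5,0.25],[-15,-2.5,0,0,0,8.5,0.25],[-15,0,0,0,0,8.5,0.25],[-14,2,0,0,0,8.5,0.25],[-10,4,0,0,0,8.5,0.25],[-8,5,0,0,0,8.5,0.25]]'
python3 -m handwheel '[[0,0,0,0,0,2.4,0.25],[0,0,0,0,0,0,0.25]]'
python3 -c "
from h import *
plan((.604,-.1932,.112,5))"
```

```text
t: 12.1
position: [0.5987, -0.1827, 0.1841]
tcp_rot: [[-0.122, 0.993, -0.002], [0.993, 0.122, -0.001], [-0.0, -0.002, -1.0]]
wrist_force: [0.4, 0.4, -0.1]
gripper_width: 0.0658
grasp_force: 0.0
t: 12.3
position: [0.5984, -0.1823, 0.184]
tcp_rot: [[-0.086, 0.996, -0.003], [0.996, 0.086, -0.001], [-0.001, -0.003, -1.0]]
wrist_force: [-0.6, -0.8, -1.3]
gripper_width: 0.0661
grasp_force: 0.0
from yaw 4.9, shift tool [-11.3   4.9  72. ] turn z -0.1 rows 2 each:
[-5.7,2.3,36.0,0,0,-0.03,0],[-5.7,2.3,36.0,0,0,-0.03,0]
```

```bash
python3 -m handwheel '[[-11,5,12,0,0,0,0.25],[0,0,30,0,0,0,0.25],[0,0,30,0,0,0,0.25],[0,0,0,0,0,0,0.7],[0,0,0,0,0,0,1],[0,0,0,0,0,0,1],[0,0,0,0,0,0,1],[0,0,0,0,0,0,1]]'
python3 -m handwheel '[[0,0,0,0,0,0,1],[0,0,0,0,0,0,1],[0,0,0,0,0,0,1]]'
```

```text
t: 13.1
position: [0.6052, -0.193, 0.1149]
tcp_rot: [[-0.086, 0.996, 0.002], [0.996, 0.086, -0.0], [-0.001, 0.002, -1.0]]
wrist_force: [0.1, 0.4, -0.3]
gripper_width: 0.0281
grasp_force: 0.0
t: 13.4
position: [0.6047, -0.1928, 0.1141]
tcp_rot: [[-0.086, 0.996, 0.0], [0.996, 0.086, -0.0], [-0.0, 0.0, -1.0]]
wrist_force: [-0.1, -0.1, 3.5]
gripper_width: 0.013
grasp_force: 30.0
```

```bash
python3 -m handwheel '[[0.7,-10.4,0,0,0,8,1],[0.7,-10.4,0,0,0,8,1],[0.7,-10.4,0,0,0,8,1],[0.7,-10.4,0,0,0,8,1],[0,0,0,0,0,0,1]]'
python3 -m handwheel '[[0.7,-10.4,0,0,0,8,1],[0.7,-10.4,0,0,0,8,1],[0.7,-10.4,0,0,0,8,1],[0.7,-10.4,0,0,0,8,1],[0,0,0,0,0,0,1]]'
python3 -c "
from h import *
s=telemetry.state(); v=s['position'][:2]-np.array([.5977,-.1185]); print(np.linalg.norm(v),np.degrees(np.arctan2(v[1],v[0])))"
```

```text
t: 13.9
position: [0.5637, -0.185, 0.1141]
tcp_rot: [[0.456, 0.89, 0.0], [0.89, -0.456, -0.001], [-0.0, 0.0, -1.0]]
wrist_force: [-1.1, -0.8, 2.7]
gripper_width: 0.0132
grasp_force: 30.0
t: 14.4
position: [0.5341, -0.1569, 0.1141]
tcp_rot: [[0.857, 0.516, 0.0], [0.516, -0.857, -0.001], [-0.0, 0.001, -1.0]]
wrist_force: [-0.4, -0.8, 2.6]
gripper_width: 0.0123
grasp_force: 30.0
0.0742281332345397 -148.8867789684232
```

```bash
python3 -m handwheel '[[0.7,-10.4,0,0,0,8,1],[0.7,-10.4,0,0,0,8,1],[0.7,-10.4,0,0,0,8,1],[0.7,-10.4,0,0,0,8,1],[0.7,-10.4,0,0,0,8,1],[0,0,0,0,0,0,1]]'
python3 -m handwheel '[[0.3,-6.5,0,0,0,5,1],[0,0,0,0,0,0,1]]'
python3 -c "
from h import *
s=telemetry.state(); v=s['position'][:2]-np.array([.5977,-.1185]); print(np.linalg.norm(v),np.degrees(np.arctan2(v[1],v[0])))"
```

```text
t: 15.0
position: [0.5253, -0.1066, 0.114]
tcp_rot: [[0.988, -0.153, 0.001], [-0.153, -0.988, -0.002], [0.001, 0.002, -1.0]]
wrist_force: [1.8, -2.5, 3.0]
gripper_width: 0.0131
grasp_force: 30.0
t: 15.2
position: [0.5264, -0.1016, 0.1141]
tcp_rot: [[0.971, -0.239, 0.001], [-0.239, -0.971, -0.003], [0.002, 0.002, -1.0]]
wrist_force: [1.6, -4.1, 2.7]
gripper_width: 0.013
grasp_force: 30.0
0.0732730687044301 166.64069689716374
```

```bash
python3 -m handwheel '[[0,-2,0,0,0,1,1],[0,0,0,0,0,0,1]]'
python3 -m handwheel '[[0,-1.5,0,0,0,0,1],[0,0,0,0,0,0,1]]'
python3 -c "
from h import *
s=telemetry.state(); v=s['position'][:2]-np.array([.5977,-.1185]); print(np.linalg.norm(v),np.degrees(np.arctan2(v[1],v[0])))"
```

```text
t: 15.4
position: [0.5264, -0.1014, 0.1141]
tcp_rot: [[0.966, -0.257, 0.002], [-0.257, -0.966, -0.005], [0.003, 0.004, -1.0]]
wrist_force: [2.4, -8.3, -0.8]
gripper_width: 0.0128
grasp_force: 30.0
t: 15.6
position: [0.5265, -0.1014, 0.1142]
tcp_rot: [[0.966, -0.257, 0.002], [-0.257, -0.966, -0.007], [0.003, 0.007, -1.0]]
wrist_force: [0.9, -11.8, -3.2]
gripper_width: 0.0129
grasp_force: 30.0
0.07325633205187428 166.47030839052195
```

```bash
python3 -m handwheel '[[0,1,0,0,0,0,0.3],[0,0,0,0,0,0,0.3],[0,0,0,0,0,0,0.3],[0,0,-35,0,0,0,0.3],[0,0,-45,0,0,0,0.3],[0,0,-45,0,0,0,0.3],[0,0,0,0,0,0,0]]'
python3 - <<'E'
from h import *
p=optics.snapshot('top'); save(p,'top2.png')
plan((.54,.295,.24,-80))
E
```

```text
t: 16.3
position: [0.5287, -0.0991, 0.244]
tcp_rot: [[0.966, -0.258, 0.009], [-0.258, -0.966, 0.0], [0.008, -0.003, -1.0]]
wrist_force: [-0.8, -0.2, -0.2]
gripper_width: 0.067
grasp_force: 0.0
from yaw -104.9, shift tool [ -89.1 -382.8    2. ] turn z -24.9 rows 9 each:
[-9.9,-42.5,0.1,0,0,-2.77,0],[-7.8,-43.0,0.1,0,0,-2.77,0],[-5.7,-43.3,0.1,0,0,-2.77,0],[-3.6,-43.5,0.1,0,0,-2.77,0],[-1.5,-43.6,0.1,0,0,-2.77,0],[0.6,-43.7,0.1,0,0,-2.77,0],[2.7,-43.6,0.1,0,0,-2.77,0],[4.8,-43.4,0.1,0,0,-2.77,0]
[6.9,-43.1,0.1,0,0,-2.77,0]
```

```bash
python3 -m handwheel '[[-10,-48,0,0,0,-3,0],[-8,-48,0,0,0,-3,0],[-6,-48,0,0,0,-3,0],[-4,-48,0,0,0,-3,0],[-2,-48,0,0,0,-3,0],[1,-48,0,0,0,-3,0],[3,-48,0,0,0,-3,0],[5,-48,0,0,0,-3,0]]'
python3 -m handwheel '[[0,0,0,0,0,0,0],[0,0,0,0,0,0,0],[0,0,0,0,0,0,0]]'
python3 - <<'E'
from h import *; import pickle
p=optics.snapshot('wrist'); pickle.dump(p,open('lid2.pkl','wb')); save(p,'lid2.png')
for n,z in {'lid':0,'lid_grip':.041}.items():
    for r in nets.spot_point(p,n)[:2]:
        v,u=r['at']; print(n,round(r['conf'],2),[round(u),round(v)],atz(p,[[u,v]],z)[0].round(4))
hsv=cv2.cvtColor(p['color'],cv2.COLOR_RGB2HSV)
g=((hsv[...,0]>95)&(hsv[...,0]<130)&(hsv[...,1]>100)&(hsv[...,2]>60)).astype(np.uint8)
n,l,st,ce=cv2.connectedComponentsWithStats(g); i=1+np.argmax(st[1:,4]); print(st[i])
ys,xs=np.nonzero(l==i); W=bydepth(p,np.c_[xs,ys]); print(len(W),np.percentile(W[:,2],[5,50,95]))
T=W[abs(W[:,2]-.058)<.006]; print(len(T),cv2.minAreaRect((T[:,:2]*1000).astype(np.float32)))
# by top-face colour: brighter part
t=(l==i)&(hsv[...,2]>np.percentile(hsv[...,2][l==i],40)); ys,xs=np.nonzero(t); Z=atz(p,np.c_[xs,ys],.058); print(cv2.minAreaRect((Z[:,:2]*1000).astype(np.float32)))
w=nets.masks_of(p,'lid')[0]; print(w['conf'],w['extent'])
E
```

```text
t: 17.15
position: [0.5344, 0.2909, 0.2369]
tcp_rot: [[0.987, 0.159, -0.003], [0.159, -0.987, -0.001], [-0.003, 0.0, -1.0]]
wrist_force: [1.3, -0.2, 0.5]
gripper_width: 0.0879
grasp_force: 0.0
t: 17.45
position: [0.5355, 0.2868, 0.2379]
tcp_rot: [[0.988, 0.154, -0.001], [0.154, -0.988, -0.001], [-0.002, 0.001, -1.0]]
wrist_force: [-0.3, -0.5, 0.2]
gripper_width: 0.0883
grasp_force: 0.0
lid 0.85 [262, 208] [0.4968 0.3091 0.    ]
lid_grip 0.69 [261, 226] [0.4874 0.3063 0.041 ]
[ 243  192   34   63 1558]
1558 [0.05317595 0.05745961 0.05873948]
1475 ((492.7773742675781, 307.42987060546875), (62.95682907104492, 27.972185134887695), 17.83230209350586)
((493.8670654296875, 308.38665771484375), (57.122039794921875, 21.401264190673828), 17.7899112701416)
0.85 [264.2, 217.1, 85.1, 79.2]
```

Run:
```python
from h import *; import pickle
p=pickle.load(open('lid2.pkl','rb')); print(atz(p,[[264.2,217.1]],.024))
plan((.4928,.3074,.13,-72.2))
```

```text
[[0.49259366 0.30479613 0.024     ]]
from yaw -81.2, shift tool [-39.6 -26.6 108.7] turn z -9.0 rows 3 each:
[-13.2,-8.9,36.2,0,0,-2.99,0],[-12.7,-9.6,36.2,0,0,-2.99,0],[-12.2,-10.2,36.2,0,0,-2.99,0]
```

```bash
python3 -m handwheel '[[-13,-9,36,0,0,-3,0],[-13,-9.5,36,0,0,-3,0],[-12,-10,36,0,0,-3,0],[0,0,0,0,0,0,0],[0,0,0,0,0,0,0],[0,0,0,0,0,0,0]]'
python3 -c "
from h import *
plan((.4927,.3068,.029,-72.2))"
```

```text
t: 18.25
position: [0.4951, 0.308, 0.133]
tcp_rot: [[0.952, 0.306, 0.004], [0.306, -0.952, 0.001], [0.004, 0.0, -1.0]]
wrist_force: [-0.6, 0.0, 0.0]
gripper_width: 0.0879
grasp_force: 0.0
from yaw -72.2, shift tool [ -3.    0.4 103.9] turn z 0.0 rows 3 each:
[-0.9,0.1,34.7,0,0,0.00,0],[-0.9,0.1,34.7,0,0,0.00,0],[-0.9,0.1,34.7,0,0,0.00,0]
```

```bash
python3 -m handwheel '[[-3,0.5,40,0,0,0,0],[0,0,40,0,0,0,0],[0,0,18,0,0,0,0],[0,0,4,0,0,0,0],[0,0,0,0,0,0,0],[0,0,0,0,0,0,0]]'
python3 -c "
from h import *
plan((.4927,.3068,.029,-72.2))"
```

```text
t: 18.85
position: [0.4916, 0.3075, 0.0306]
tcp_rot: [[0.951, 0.308, 0.003], [0.308, -0.951, 0.001], [0.003, -0.0, -1.0]]
wrist_force: [-0.5, 0.1, 0.5]
gripper_width: 0.0882
grasp_force: 0.0
from yaw -72.1, shift tool [0.8 0.9 1.6] turn z 0.1 rows 1 each:
[0.8,0.9,1.6,0,0,0.12,0]
```

```bash
python3 -m handwheel '[[1,1,1.5,0,0,0,1],[0,0,0,0,0,0,1],[0,0,0,0,0,0,1],[0,0,0,0,0,0,1],[0,0,0,0,0,0,1],[0,0,0,0,0,0,1],[0,0,0,0,0,0,1],[0,0,0,0,0,0,1]]'
python3 -m handwheel '[[0,0,0,0,0,0,1],[0,0,0,0,0,0,1],[0,0,0,0,0,0,1],[0,0,0,0,0,0,1]]'
```

```text
t: 19.65
position: [0.4913, 0.3065, 0.0272]
tcp_rot: [[0.951, 0.308, -0.0], [0.308, -0.951, 0.0], [-0.0, -0.0, -1.0]]
wrist_force: [-0.1, 0.2, 0.4]
gripper_width: 0.0295
grasp_force: 30.0
t: 20.05
position: [0.4913, 0.3066, 0.0272]
tcp_rot: [[0.951, 0.308, -0.0], [0.308, -0.951, 0.0], [-0.0, -0.0, -1.0]]
wrist_force: [-0.0, 1.2, 0.8]
gripper_width: 0.0296
grasp_force: 30.0
```

```bash
python3 -m handwheel '[[0,0,-25,0,0,0,1],[0,0,-45,0,0,0,1],[0,0,-45,0,0,0,1],[0,0,-35,0,0,0,1],[0,0,0,0,0,0,1],[0,0,0,0,0,0,1]]'
python3 - <<'E'
from h import *; import pickle
p=optics.snapshot('wrist'); pickle.dump(p,open('lidh.pkl','wb')); save(p,'lidh.png')
s=telemetry.state(); P=s['position']; R=np.array(s['tcp_rot']); print(P,s['wrist_force'])
hsv=cv2.cvtColor(p['color'],cv2.COLOR_RGB2HSV)
for n in ('lid','lid_grip'):
    for w in nets.masks_of(p,n)[:2]:
        m=w['region'].astype(np.uint8); print(n,w['conf'],w['extent'],m.sum())
        for r in range(200,330,15):
            x=np.nonzero(m[r])[0]
            if len(x): print(r,x[0],x[-1],end='; ')
        print()
E
python3 -c "
from h import *
plan((.5818,.0090,.19,-104.7))"
```

```text
t: 20.65
position: [0.4912, 0.3067, 0.1773]
tcp_rot: [[0.951, 0.308, 0.0], [0.308, -0.951, 0.001], [0.0, -0.001, -1.0]]
wrist_force: [-0.4, -0.1, -1.7]
gripper_width: 0.0298
grasp_force: 30.0
[0.490521   0.30642944 0.17626812] [-0.37549691  0.52951555 -1.75113993]
lid 0.61 [286.4, 266.6, 188.2, 197.5] 18791
200 215 356; 215 204 368; 230 196 374; 245 193 378; 260 193 379; 275 201 370; 290 248 322; 305 249 321; 
lid_grip 0.67 [288.1, 268.9, 184.0, 192.7] 18291
200 215 356; 215 205 367; 230 197 374; 245 193 377; 260 194 378; 275 201 368; 290 249 322; 305 250 321; 
from yaw -72.1, shift tool [ -4.5 310.9 -14.1] turn z 32.6 rows 7 each:
[-0.6,44.4,-2.0,0,0,4.66,0],[3.0,44.3,-2.0,0,0,4.66,0],[6.6,43.9,-2.0,0,0,4.66,0],[10.1,43.3,-2.0,0,0,4.66,0],[13.6,42.3,-2.0,0,0,4.66,0],[17.0,41.0,-2.0,0,0,4.66,0],[20.3,39.5,-2.0,0,0,4.66,0]
```

Run:
```python
from h import *; import pickle
from scipy.optimize import least_squares
p=pickle.load(open('lidh.pkl','rb')); s=telemetry.state(); P=s['position']; R=np.array(s['tcp_rot'])
m=nets.masks_of(optics.snapshot('wrist'),'lid')[0]['region']
pts=[]
for r in range(176,262,4):
    x=np.nonzero(m[r])[0]
    if len(x)>20: pts+=[[x[0]-.5,r],[x[-1]+.5,r]]
W=(atz(p,pts,P[2]-.0032)-P)@R
r=least_squares(lambda q:np.hypot(W[:,0]-q[0],W[:,1]-q[1])-q[2],[0,0,.047],loss='soft_l1',f_scale=.001); print(r.x.round(4),np.std(r.fun).round(4),[np.nonzero(m[:,c])[0].min() for c in (270,286,300)])
r=least_squares(lambda q:np.hypot(W[:,0]-q[0],W[:,1]-q[1])-.047,[0,0],loss='soft_l1',f_scale=.001); print(r.x.round(4))
```

```text
[ 0.0024 -0.0002  0.0465] 0.0003 [np.int64(172), np.int64(169), np.int64(172)]
[ 0.0015 -0.0002]
```

```bash
python3 -c "
from h import *
plan((.585,.135,.20,-104.7))"
```

```text
from yaw -72.1, shift tool [ 37.  191.8 -24. ] turn z 32.6 rows 5 each:
[7.4,38.4,-4.8,0,0,6.53,0],[11.7,37.3,-4.8,0,0,6.53,0],[15.9,35.7,-4.8,0,0,6.53,0],[19.8,33.7,-4.8,0,0,6.53,0],[23.5,31.2,-4.8,0,0,6.53,0]
```

```bash
python3 -m handwheel '[[8,38,-5,0,0,6.5,1],[12,37,-5,0,0,6.5,1],[16,36,-5,0,0,6.5,1],[20,34,-5,0,0,6.5,1],[24,31,-5,0,0,6.5,1],[0,0,0,0,0,0,1],[0,0,0,0,0,0,1],[0,0,0,0,0,0,1]]'
python3 - <<'E'
from h import *; import pickle
p=optics.snapshot('wrist'); pickle.dump(p,open('b2.pkl','wb')); save(p,'b2.png')
s=telemetry.state(); P=s['position']; R=np.array(s['tcp_rot']); print(P,s['wrist_force'])
c=p['color']; hsv=cv2.cvtColor(c,cv2.COLOR_RGB2HSV)
def T(q,L):
    c,s=np.cos(q[2]),np.sin(q[2]); L=np.array(L); return np.c_[q[0]+c*L[:,0]-s*L[:,1],q[1]+s*L[:,0]+c*L[:,1],L[:,2]]
D=[[.052*np.cos(a),.052*np.sin(a),.082] for a in np.radians([180,150,120,0,-30,-60])]
e=proj(p,T([.582,.0093,np.radians(-14.7)],D)); print(e.round(1).tolist())
m=((hsv[...,1]>90)&(hsv[...,2]>100)&((hsv[...,0]<28)|(hsv[...,0]>168))).astype(np.uint8)
n,l,st,ce=cv2.connectedComponentsWithStats(m)
for i in range(1,n):
    if np.min(np.linalg.norm(e-ce[i],axis=1))<15: print(ce[i].round(1),st[i][4],hsv[l==i].mean(0).round())
E
```

```text
t: 21.7
position: [0.5866, 0.1371, 0.2013]
tcp_rot: [[0.968, -0.249, -0.002], [-0.249, -0.968, 0.0], [-0.002, -0.0, -1.0]]
wrist_force: [0.4, -0.1, -0.5]
gripper_width: 0.03
grasp_force: 30.0
[0.58654174 0.13744187 0.20141716] [-0.02765669  1.13509989 -1.10683091]
[[430.6, 232.8], [401.3, 225.0], [381.0, 203.4], [447.3, 106.3], [479.1, 115.9], [498.8, 140.8]]
[481.2 115.5] 97 [ 10. 181. 207.]
[501.1 140.7] 82 [  2. 173. 179.]
[381.9 204.2] 69 [  3. 162. 206.]
[402.6 226. ] 72 [ 11. 169. 222.]
```

Run:
```python
from h import *; import pickle
from scipy.optimize import least_squares
p=pickle.load(open('b2.pkl','rb'))
def T(q,L):
    c,s=np.cos(q[2]),np.sin(q[2]); L=np.array(L); return np.c_[q[0]+c*L[:,0]-s*L[:,1],q[1]+s*L[:,0]+c*L[:,1],L[:,2]]
D=[[.052*np.cos(a),.052*np.sin(a),.082] for a in np.radians([-30,-60,120,150])]
O=np.array([[481.2,115.5],[501.1,140.7],[381.9,204.2],[402.6,226]])
r=least_squares(lambda q:(proj(p,T(q,D))-O).ravel(),[.58,.009,-.25]); q=r.x; print(q[:2].round(4),np.degrees(q[2]),r.fun.round(1))
```

```text
[0.5814 0.008 ] -14.582561370747303 [-0.5  0.6 -0.7  0.3  0.8 -0.5  0.4 -0.7]
```

```bash
python3 -c "
from h import *
plan((.5799,.0090,.135,-104.65))"
```

```text
from yaw -104.4, shift tool [ 25.6 126.1  66.4] turn z 0.3 rows 3 each:
[8.5,42.0,22.1,0,0,0.08,0],[8.6,42.0,22.1,0,0,0.08,0],[8.6,42.0,22.1,0,0,0.08,0]
```

```bash
python3 -m handwheel '[[9,42,0,0,0,0.3,1],[9,42,0,0,0,0,1],[8,42,10,0,0,0,1],[0,0,28,0,0,0,1],[0,0,28,0,0,0,1],[0,0,0,0,0,0,1],[0,0,0,0,0,0,1],[0,0,0,0,0,0,1]]'
python3 -c "
from h import *
plan((.5799,.0090,.11,-104.65))"
```

```text
t: 22.55
position: [0.5812, 0.0079, 0.1376]
tcp_rot: [[0.967, -0.255, 0.002], [-0.255, -0.967, -0.0], [0.002, -0.0, -1.0]]
wrist_force: [-0.4, -1.0, -1.0]
gripper_width: 0.0301
grasp_force: 30.0
from yaw -104.8, shift tool [-1.6 -0.7 27.6] turn z -0.1 rows 1 each:
[-1.5,-0.7,27.6,0,0,-0.13,0]
```

```bash
python3 -m handwheel '[[-1.6,-0.7,12,0,0,0,1],[0,0,12,0,0,0,1],[0,0,0,0,0,0,1],[0,0,0,0,0,0,1]]'
python3 -m handwheel '[[0,0,4,0,0,0,1],[0,0,0,0,0,0,1]]'
python3 -m handwheel '[[0,0,4,0,0,0,1],[0,0,0,0,0,0,1]]'
python3 -c "
from h import *
plan((.5799,.0090,.0912,-104.65))"
```

```text
t: 22.95
position: [0.5787, 0.0084, 0.1119]
tcp_rot: [[0.967, -0.256, -0.001], [-0.256, -0.967, -0.0], [-0.001, 0.0, -1.0]]
wrist_force: [0.1, 0.2, -0.9]
gripper_width: 0.0298
grasp_force: 30.0
t: 23.15
position: [0.5789, 0.0084, 0.108]
tcp_rot: [[0.967, -0.256, -0.0], [-0.256, -0.967, -0.0], [-0.0, 0.0, -1.0]]
wrist_force: [0.1, 0.3, -2.0]
gripper_width: 0.03
grasp_force: 30.0
t: 23.35
position: [0.5788, 0.0085, 0.1039]
tcp_rot: [[0.967, -0.256, -0.0], [-0.256, -0.967, 0.0], [-0.001, 0.0, -1.0]]
wrist_force: [-0.2, 0.6, -1.6]
gripper_width: 0.0296
grasp_force: 30.0
from yaw -104.9, shift tool [ 1.  -0.8 12.7] turn z -0.2 rows 1 each:
[1.0,-0.8,12.7,0,0,-0.21,0]
```

```bash
python3 -m handwheel '[[0.8,-0.5,4,0,0,0,1],[0,0,0,0,0,0,1]]'
python3 -m handwheel '[[0,0,4,0,0,0,1],[0,0,0,0,0,0,1]]'
python3 -m handwheel '[[0,0,3,0,0,0,1],[0,0,0,0,0,0,1]]'
python3 -m handwheel '[[0,0,2,0,0,0,1],[0,0,0,0,0,0,1]]'
```

```text
t: 23.55
position: [0.5798, 0.0089, 0.0998]
tcp_rot: [[0.967, -0.256, -0.0], [-0.256, -0.967, 0.0], [-0.0, 0.0, -1.0]]
wrist_force: [0.2, 0.2, -1.8]
gripper_width: 0.03
grasp_force: 30.0
t: 23.75
position: [0.5796, 0.0088, 0.0957]
tcp_rot: [[0.967, -0.256, -0.001], [-0.256, -0.967, -0.0], [-0.001, 0.0, -1.0]]
wrist_force: [0.1, -0.8, -0.9]
gripper_width: 0.0297
grasp_force: 30.0
t: 23.95
position: [0.5797, 0.0088, 0.0929]
tcp_rot: [[0.967, -0.256, -0.0], [-0.256, -0.967, -0.0], [-0.0, 0.0, -1.0]]
wrist_force: [0.2, 0.1, -1.5]
gripper_width: 0.0297
grasp_force: 30.0
t: 24.15
position: [0.58, 0.0087, 0.0912]
tcp_rot: [[0.967, -0.256, 0.0], [-0.256, -0.967, -0.0], [0.0, -0.0, -1.0]]
wrist_force: [0.7, 0.3, -0.7]
gripper_width: 0.0297
grasp_force: 30.0
```

```bash
python3 -m handwheel '[[0,0,1,0,0,0,1],[0,0,0,0,0,0,1]]'
python3 -m handwheel '[[0,0,0.7,0,0,0,1],[0,0,0,0,0,0,1]]'
```

```text
t: 24.35
position: [0.58, 0.0086, 0.0912]
tcp_rot: [[0.967, -0.257, 0.0], [-0.257, -0.967, 0.001], [0.0, -0.001, -1.0]]
wrist_force: [-3.2, 2.4, 8.2]
gripper_width: 0.0296
grasp_force: 30.0
t: 24.55
position: [0.58, 0.0087, 0.0911]
tcp_rot: [[0.967, -0.257, 0.0], [-0.257, -0.967, 0.001], [-0.0, -0.001, -1.0]]
wrist_force: [-5.8, 0.9, 15.7]
gripper_width: 0.0294
grasp_force: 30.0
```

```bash
python3 -m handwheel '[[0,-0.15,-0.7,0,0,4,1],[0,-0.15,0,0,0,4,1],[0,-0.15,0,0,0,4,1],[0,0,0,0,0,0,1]]'
python3 -m handwheel '[[0,-0.15,0,0,0,4,1],[0,-0.15,0,0,0,4,1],[0,-0.15,0,0,0,4,1],[0,0,0,0,0,0,1]]'
python3 - <<'E'
from h import *
s=telemetry.state(); R=s['tcp_rot']; print(np.degrees(np.arctan2(R[1,1],R[0,1])),s['wrist_torque'],s['qpos'][6])
E
```

```text
t: 24.95
position: [0.5806, 0.0085, 0.0912]
tcp_rot: [[0.891, -0.454, 0.001], [-0.454, -0.891, -0.001], [0.001, 0.0, -1.0]]
wrist_force: [-0.8, -0.6, 6.3]
gripper_width: 0.0298
grasp_force: 30.0
t: 25.35
position: [0.5807, 0.0086, 0.0912]
tcp_rot: [[0.777, -0.629, 0.001], [-0.629, -0.777, -0.001], [0.002, 0.0, -1.0]]
wrist_force: [-1.7, -0.8, 6.4]
gripper_width: 0.0294
grasp_force: 30.0
-128.99014678835024 [-0.08189496  0.54099065 -0.06734325] -86.87151656361094
```

```bash
python3 -m handwheel '[[0,-0.1,0,0,0,3,1],[0,-0.1,0,0,0,2.6,1],[0,0,0,0,0,0,1],[0,0,0,0,0,0,1]]'
python3 - <<'E'
from h import *; import pickle
s=telemetry.state(); R=s['tcp_rot']; print(np.degrees(np.arctan2(R[1,1],R[0,1])),s['wrist_torque'])
p=optics.snapshot('wrist'); pickle.dump(p,open('fin.pkl','wb')); save(p,'fin.png')
t=optics.snapshot('top'); pickle.dump(t,open('fint.pkl','wb'))
hsv=cv2.cvtColor(p['color'],cv2.COLOR_RGB2HSV)
def lab(n,m):
    n_,l,st,ce=cv2.connectedComponentsWithStats(m.astype(np.uint8))
    for i in range(1,n_):
        if st[i][4]>8: print(n,ce[i].round(1),st[i].tolist(),hsv[l==i].mean(0).round())
lab('warm',(hsv[...,1]>100)&(hsv[...,2]>100)&((hsv[...,0]<28)|(hsv[...,0]>168)))
lab('blue',(hsv[...,0]>95)&(hsv[...,0]<130)&(hsv[...,1]>90)&(hsv[...,2]>50))
a=cv2.imread('pics/fin.png')[130:380,140:440]; cv2.imwrite('pics/c9.png',cv2.resize(a,None,fx=2.4,fy=2.4,interpolation=cv2.INTER_CUBIC))
E
```

```text
t: 25.75
position: [0.5807, 0.0086, 0.0912]
tcp_rot: [[0.713, -0.701, 0.001], [-0.701, -0.713, -0.001], [0.002, 0.0, -1.0]]
wrist_force: [-1.7, -1.3, 5.2]
gripper_width: 0.0294
grasp_force: 30.0
-134.50549029361585 [-0.15910322  0.4865629  -0.02929878]
warm [523.5  89.2] [467, 0, 93, 212, 8347] [  2. 218. 182.]
warm [285.9 156.6] [278, 148, 17, 18, 237] [ 10. 174. 220.]
warm [341.1 171.6] [333, 164, 17, 16, 218] [  2. 162. 196.]
warm [380.5 326.2] [368, 294, 22, 65, 721] [ 19. 158. 150.]
warm [185.7 330.1] [184, 320, 4, 21, 44] [ 19. 153. 105.]
warm [ 38.  355.4] [25, 349, 31, 17, 149] [ 19. 133. 133.]
warm [407.6 374.3] [405, 373, 6, 4, 18] [ 19. 164. 113.]
warm [459.1 374.3] [456, 373, 7, 5, 22] [ 19. 166. 115.]
warm [ 65.4 380.1] [64, 377, 4, 7, 14] [ 19. 126. 105.]
blue [285.5 183. ] [282, 176, 8, 15, 120] [114. 120. 172.]
blue [285.9 262.4] [248, 211, 76, 97, 6678] [111. 157. 135.]
blue [285.8 352.7] [251, 343, 70, 21, 1394] [110. 176. 105.]
```

View pics/c9.png

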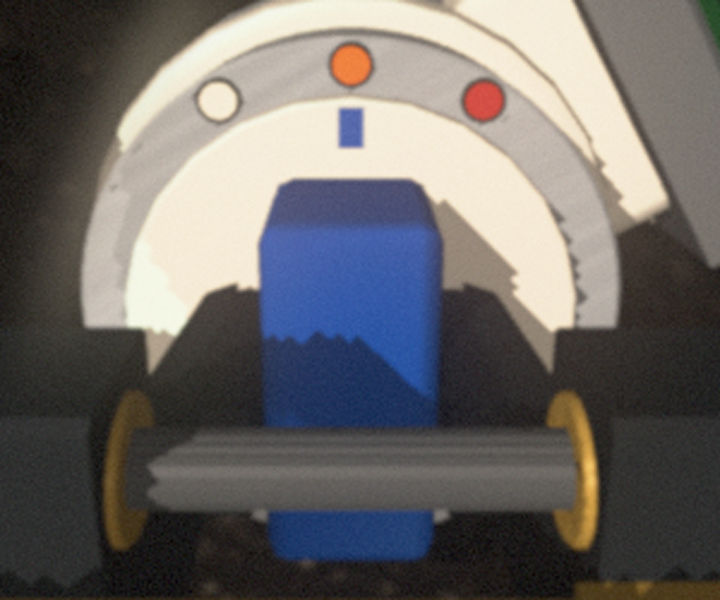

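Run:
```python
from h import *; import pickle
t=pickle.load(open('fint.pkl','rb')); sd=optics.snapshot('side')
for nm,p in (('top',t),('side',sd)):
    print(nm,'expected grip',proj(p,[[.5258,-.1005,.122]]).round(1))
    hsv=cv2.cvtColor(p['color'],cv2.COLOR_RGB2HSV)
    m=((hsv[...,1]>180)&(hsv[...,2]>90)&((hsv[...,0]<6)|(hsv[...,0]>174))).astype(np.uint8)
    n,l,st,ce=cv2.connectedComponentsWithStats(m)
    print([(ce[i].round(),st[i].tolist()) for i in range(1,n) if st[i][4]>15])
    
s=telemetry.state(); R=s['tcp_rot']; print(np.degrees(np.arctan2(R[1,1],R[0,1])),s['position'],s['wrist_force'],s['t'])
```

```text
top expected grip [[340.1 242.1]]
[(array([342., 231.]), [338, 214, 11, 31, 109])]
side expected grip [[265.5 235.6]]
[(array([279., 241.]), [264, 231, 36, 14, 125])]
-134.5048478551033 [0.58067804 0.00864495 0.09118754] [-1.6152004 -1.8665251  6.7102968] 25.9
```

Lever is still shut, and the lid is seated and lined up with the orange dots.

```bash
python3 -c "
from cell import order
print(order.job_done())"
```

```text
the job is handed in; nothing more can be done
None
```

The job is handed in: the battery is fully home, the lever is shut over it, and the gripper is holding the lid seated with its mark on the orange dot, short of the lock.

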